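Make up the water-filter display on the plumbing shop counter

TASK

Make up the filter display: set the filter housing down on its base over the two pegs, fully home, and hang every bracket plate that lies on the wooden step from the rail, each by its hole on an S-hook of its own. Take the S-hooks off the rail to hook the plates up and hang them back; at the end all the S-hooks hang on the rail and everything hangs still, and the fittings, jar and screwdriver lying about stay where they are.

Things in the scene. Friction and masses are not known exactly. Their poses are not given: they have to be found in the camera images.
- rail: Fixed display rail: level round steel bar 10 mm thick, 400 mm long along its y, axis 280 mm above the counter, on two 14 mm posts at y = +-200 mm that do not rise above it. Origin on the counter below the bar's middle, z up; +x faces away from the robot.
- stand: Fixed wooden step: board 85 mm (x) by 300 mm (y), 18 mm thick, top face 65 mm above the counter; legs at y = +-130 mm stand back 20 mm from the far edge. Origin on the counter below the board's middle; the plates jut out over the far edge (x = +42.5 mm), which faces the rail.
- housing: Filter housing, 0.3-0.6 kg, upright: white flange 120 (x) x 70 (y) x 12 mm, two 14 mm through holes at x = +-45 mm; round body 66 mm across up to z = 70; grey grip block on top 46 (x) x 34 (y) mm, z = 70 to 110, grip across y; stub ports along +-x at z = 50, to x = +-56 mm. Origin: centre of underside. May be knocked aside.
- base: Fixed dark steel base 150 (x) x 90 (y) x 15 mm with two upright round-nosed pegs, 10 mm thick, at x = +-45 mm, rising to 39 mm above the counter. Origin on the counter at its centre; the seated housing has its origin 15 mm above this one. The housing fits either way round.
- hook1: S-hook of 6 mm steel bar, 60 g, free to swing, hung on the rail at the start (its x pointing to the robot). S in its x-z plane. Origin: middle of the upright grey square sleeve (12 x 12 mm, z = -19 to +15): grip it from above across y, a little above its middle. Slanting wire runs from (x 0, z -18) down to (x -42, z -44 mm).
- hook1_top (a point): Inside apex of hook1's upper crook, which rests on the bar: x = -22, z = +33 mm in hook1's frame. This crook opens downward (inner radius 19 mm), from the sleeve's top over to its end at x = -44, z = -3 mm; highest metal z = +39 mm.
- hook1_seat (a point): Upper face of the wire at the bottom of hook1's lower crook, where a plate's hole rests: x = -22, z = -87 mm in hook1's frame. This crook opens upward (inner radius 17 mm; lowest metal z = -93), from x = -42 round to an upright free tip that ends at x = -2, z = -51 mm, to be put up through a hole from below.
- hook2: S-hook of 6 mm steel bar, 60 g, free to swing, hung on the rail at the start (its x pointing to the robot). S in its x-z plane. Origin: middle of the upright grey square sleeve (12 x 12 mm, z = -19 to +15): grip it from above across y, a little above its middle. Slanting wire runs from (x 0, z -18) down to (x -42, z -44 mm).
- hook2_top (a point): Inside apex of hook2's upper crook, which rests on the bar: x = -22, z = +33 mm in hook2's frame. This crook opens downward (inner radius 19 mm), from the sleeve's top over to its end at x = -44, z = -3 mm; highest metal z = +39 mm.
- hook2_seat (a point): Upper face of the wire at the bottom of hook2's lower crook, where a plate's hole rests: x = -22, z = -87 mm in hook2's frame. This crook opens upward (inner radius 17 mm; lowest metal z = -93), from x = -42 round to an upright free tip that ends at x = -2, z = -51 mm, to be put up through a hole from below.
- hook3: S-hook of 6 mm steel bar, 60 g, free to swing, hung on the rail at the start (its x pointing to the robot). S in its x-z plane. Origin: middle of the upright grey square sleeve (12 x 12 mm, z = -19 to +15): grip it from above across y, a little above its middle. Slanting wire runs from (x 0, z -18) down to (x -42, z -44 mm).
- hook3_top (a point): Inside apex of hook3's upper crook, which rests on the bar: x = -22, z = +33 mm in hook3's frame. This crook opens downward (inner radius 19 mm), from the sleeve's top over to its end at x = -44, z = -3 mm; highest metal z = +39 mm.
- hook3_seat (a point): Upper face of the wire at the bottom of hook3's lower crook, where a plate's hole rests: x = -22, z = -87 mm in hook3's frame. This crook opens upward (inner radius 17 mm; lowest metal z = -93), from x = -42 round to an upright free tip that ends at x = -2, z = -51 mm, to be put up through a hole from below.
- plate1: Aluminium bracket plate 120 (x) x 50 (y) x 4 mm, 60-130 g, lying flat on the stand at the start, its holed end (+x) jutting about 38 mm over the far edge towards the rail. Origin: centre of underside. One 20 mm through hole centred 44 mm along +x, 16 mm from the end. May be absent (None).
- plate1_hole (a point): centre of plate1's hole, at mid thickness; with the plate hung up its x axis points up
- plate2: Aluminium bracket plate 120 (x) x 50 (y) x 4 mm, 60-130 g, lying flat on the stand at the start, its holed end (+x) jutting about 38 mm over the far edge towards the rail. Origin: centre of underside. One 20 mm through hole centred 44 mm along +x, 16 mm from the end. May be absent (None).
- plate2_hole (a point): centre of plate2's hole, at mid thickness; with the plate hung up its x axis points up
- plate3: Aluminium bracket plate 120 (x) x 50 (y) x 4 mm, 60-130 g, lying flat on the stand at the start, its holed end (+x) jutting about 38 mm over the far edge towards the rail. Origin: centre of underside. One 20 mm through hole centred 44 mm along +x, 16 mm from the end. May be absent (None).
- plate3_hole (a point): centre of plate3's hole, at mid thickness; with the plate hung up its x axis points up
- elbow_a: Bystander: white plastic pipe elbow, 34 mm thick, lying on the counter near the robot; origin on its underside at the bend
- tee: Bystander: white plastic pipe tee, 80 mm long, 32 mm thick, on the right
- coupler: Bystander: grey plastic pipe coupling standing on end, 48 mm across, 45 mm tall
- jar: Bystander: metal jar with a cap, 60 mm across, 85 mm tall, beyond the base
- driver: Bystander: screwdriver lying on the counter left of the step
Not all that is in view belongs to the job. What is shaped like the plate3 but black or red is not meant. Leave any yellow look-alike of the housing alone.

How it is judged:
At the end, for the whole second after the job is handed in: Housing flat on its base (4 mm, 0.1 rad); all three S-hooks over the bar between the posts; each plate hangs upright (0.3 rad) and still, its hole centre within 18 mm of a hook's lower seat, each on its own hook; bystanders within 30 mm of their places (horizontal distance between housing and base below 0.004 m and z of housing in the frame of base between 0.012 and 0.018 m and angle between the x axis of housing and the x axis of base, either way round below 0.1 rad and angle between housing's own z axis and vertical below 0.04 rad and linear speed of housing below 0.02 m/s and x of hook1_top in the frame of rail between -0.012 and 0.012 m and y of hook1_top in the frame of rail between -0.195 and 0.195 m and z of hook1_top in the frame of rail between 0.277 and 0.291 m and x of hook2_top in the frame of rail between -0.012 and 0.012 m and y of hook2_top in the frame of rail between -0.195 and 0.195 m and z of hook2_top in the frame of rail between 0.277 and 0.291 m and x of hook3_top in the frame of rail between -0.012 and 0.012 m and y of hook3_top in the frame of rail between -0.195 and 0.195 m and z of hook3_top in the frame of rail between 0.277 and 0.291 m and (distance between plate1_hole and hook1_seat below 0.018 m or distance between plate1_hole and hook2_seat below 0.018 m or distance between plate1_hole and hook3_seat below 0.018 m) and angle between each of plate1, plate2, plate3's own x axis and vertical below 0.3 rad and linear speed of each of plate1, plate2, plate3 below 0.08 m/s and (distance between plate2_hole and hook1_seat below 0.018 m or distance between plate2_hole and hook2_seat below 0.018 m or distance between plate2_hole and hook3_seat below 0.018 m) and (distance between plate3_hole and hook1_seat below 0.018 m or distance between plate3_hole and hook2_seat below 0.018 m or distance between plate3_hole and hook3_seat below 0.018 m) and distance between plate1_hole and plate2_hole above 0.03 m and distance between each of plate1_hole, plate2_hole and plate3_hole above 0.03 m); the robot touches nothing.
It fails at once if the elbow_a is moved by more than 30 mm (distance of elbow_a from where it was at the start of the episode above 0.03 m).
It fails at once if the tee is moved by more than 30 mm (distance of tee from where it was at the start of the episode above 0.03 m).
It fails at once if the coupler is moved by more than 30 mm (distance of coupler from where it was at the start of the episode above 0.03 m).
It fails at once if the jar is moved by more than 30 mm (distance of jar from where it was at the start of the episode above 0.03 m).
It fails at once if the driver is moved by more than 30 mm (distance of driver from where it was at the start of the episode above 0.03 m).
Of plate1, plate2, plate3 only 2 to 3 are there at a start; the rules pass over those that are not, and their reading is None.
At some moment in a run one of housing may be knocked a few centimetres aside while the robot is not near it.
It also fails if it takes over 210 s, if anything falls off the work surface, if the arm or the gripper's body presses on something with over 40 N, if the wrist force passes 120 N, or if a joint passes its speed limit or range.

ROBOT

A 7-joint arm with a two-finger parallel gripper is mounted at the origin on the work surface. World frame = base frame: x ahead of the robot, y to its left, z up, the work surface at z = 0. Lengths are in m, angles in rad, forces in N, time in s.
With the tool pointing down it reaches from about 0.425 to 0.925 m from the base axis. Payload 6.8 kg.
Tool frame: the origin (TCP) lies at the centre of the arm's flange, where the gripper is bolted on; the fingertips stand 173 mm ahead of it and the grasp point (between the pads) lies 155 mm ahead of it (r.hold_point_z is the distance from the TCP to the grasp point, in m); z points along the fingers, x is the direction in which the jaws open and shut, and the axes are right-handed (so a half turn about z gives the same grasp; the last joint's range is limited). The gripper opens to 85 mm and grips with 20 to 120 N. Pads are 22 mm wide; open, the fingers measure 114 mm over their backs; the gripper's body (76 mm by 85 mm) begins 54 mm behind the grasp point. The pads swing forward as they close: fully open they stand 13 mm farther back than shut.
Start: joints at [-1.415, 0.477, 0.022, 1.555, -0.011, 1.109, -0.083], TCP at [0.176, 0.652, 0.405] pointing down, gripper open.
Joint ranges: [-2.96, 2.96], [-0.34, 2.1], [-1.41, 1.46], [0.24, 2.44], [-1.37, 4.51], [0.17, 1.92], [-2.96, 2.96]. Speed limits (rad/s): [2.39, 2.39, 3.14, 3.14, 3.14, 3.14, 3.14].

INTERFACE

Orientations are given as a rotation vector (axis times angle).
In Python, from bench import r gives the robot as it stands.
- The arm moves only by the tool apply_moves, never from a script. Its arguments are lists of equal length, an entry for each row: "dp": the shift along the tool's x, y, z scaled (see below), a list of three; "twist": the turn, a rotation vector about the tool's x, y, z scaled (see below), a list of three; "jaw": the closure in counts, from 0 (fully open) to 255 (shut). In form: {"dp": [[x, y, z], ...], "twist": [[rx, ry, rz], ...], "jaw": [jaw, ...]}. A call has 1 to 20 rows; each row shifts and turns the pose as measured when the row begins, along the tool's axes as they then stand; what a row does not reach is not made up. The controller multiplies each number of a shift by 12 cm and each number of a turn by 120 degrees. A row lasts 1/10 s, in which the tool goes at most 50 mm and 8.59 degrees, less where a joint would pass 70% of its speed; a pose out of reach is approached as far as the arm can. A call with a number of a shift or a turn outside -1 to 1 is refused whole. A call with a gripper value outside its range is refused whole. The fingers move at their own pace and stop on an object; "grip_force" is the grip in N (left out, the last holds). Time passes only in rows, so rows that do not move let the fingers close. It gives the time, the measured TCP pose, the force and the opening at its end, in the units of the state.
- r.get_obs(): the state, without advancing time (a new reading comes with each control period).
- r.grab_frame(name): name is "side" or "top"; returns a dict with "color" (420x560x3 uint8, red, green, blue), "z_map" (420x560 float32, m along the optical axis (not along the pixel's ray), 0 where there is no reading), "intrinsics" (3x3 intrinsics, pixels), "R" (3x3) and "t" (3): a world point X has camera coordinates R X + t. Camera axes: x right, y down, z forward; pixel columns grow to the right and rows downward; lengths in m; the calibration is good to about 2 mm. A picture is of the moment at which its call begins.
- r.hand_in(): hands the job in, once; it reports no verdict.
The state is a dict: "clock": time; "joints": joint angles; "qvel": joint speeds; "tau": joint torques, N m; "tcp_pos": TCP position; "orientation": TCP orientation; "contact_force": force on the tool from outside, world axes, zero at the start; "moment": the same for the moment, N m; "grip_width": finger opening in m.
Only numpy, scipy, OpenCV 4.12 (cv2) and the standard library are available. Lean on these libraries where they do the work, as an engineer would, in place of code of your own. Each camera call takes 0.05 s, during which the arm holds its last target.

## Working session

There is one attempt and no reset: what is moved stays moved. The work goes in short steps, Python scripts to look and compute and a tool call to move; the robot and the scene stay as the last step left them, time stands still between calls to the robot, and variables do not carry over. Pictures are saved under pics/ and viewed, and the job is handed in when it is done.

Besides the shell and the picture viewer there is one more tool, called after "Call:" as name(argument=value, ...), one argument or row to a line, values as JSON. apply_moves: Moves the arm, as the interface text tells. Shifts and turns lie within -1 to 1; 1 stands for 12 cm of shift or 120 degrees of turn. Its arguments: {"type":"object","properties":{"dp":{"type":"array"},"twist":{"type":"array"},"jaw":{"type":"array"},"grip_force":{"type":"number"}},"required":["dp","twist","jaw"]}

```bash
mkdir -p pics; ls; cat > h.py <<'E'
import numpy as np, cv2
from bench import r
def snap(n,tag,scale=1):
    f=r.grab_frame(n); np.savez(f'{tag}.npz',**f)
    cv2.imwrite(f'pics/{tag}.png',f['color'][:,:,::-1]); return f
def world(f,u,v,z=None):
    K=f['intrinsics'];z=f['z_map'][v,u] if z is None else z
    p=np.linalg.inv(K)@[u,v,1]*z
    return f['R'].T@(p-f['t'])
def cloud(f):
    K=f['intrinsics'];H,W=f['z_map'].shape
    u,v=np.meshgrid(np.arange(W),np.arange(H));z=f['z_map']
    p=np.stack([(u-K[0,2])/K[0,0]*z,(v-K[1,2])/K[1,1]*z,z],-1)
    return (p-f['t'])@f['R']
def ray(f,u,v,h):
    K=f['intrinsics'];d=f['R'].T@(np.linalg.inv(K)@[u,v,1]);c=-f['R'].T@f['t']
    return c+d*(h-c[2])/d[2]
def proj(f,X):
    p=f['intrinsics']@(f['R']@np.asarray(X)+f['t']);return p[:2]/p[2]
E
python3 - <<'E'
from h import *
np.set_printoptions(precision=3,suppress=True)
for n in('side','top'):
    f=snap(n,n+'0'); print(n,f['intrinsics'],'cam',-f['R'].T@f['t']);print(f['R'])
print(r.get_obs()); print(r.hold_point_z)
E
```

```text
pics
side [[397.743   0.    281.35 ]
 [  0.    397.743 206.576]
 [  0.      0.      1.   ]] cam [0.297 0.629 0.91 ]
[[-0.947 -0.321  0.019]
 [-0.241  0.669 -0.703]
 [ 0.213 -0.671 -0.711]]
top [[444.04    0.    280.885]
 [  0.    444.04  209.453]
 [  0.      0.      1.   ]] cam [ 0.384 -0.046  1.251]
[[ 0.012 -1.    -0.017]
 [-0.993 -0.01  -0.115]
 [ 0.115  0.018 -0.993]]
{'clock': 0.1, 'joints': array([-1.415,  0.478,  0.022,  1.556, -0.012,  1.109, -0.083]), 'qvel': array([ 0.001, -0.001,  0.001, -0.003,  0.002,  0.001,  0.001]), 'tau': array([  0.003, -59.775,   1.613, -28.195,   0.013,   0.005,  -0.   ]), 'tcp_pos': array([0.176, 0.651, 0.404]), 'orientation': array([ 2.493,  1.909, -0.002]), 'contact_force': array([0.325, 0.033, 0.007]), 'moment': array([-0.023, -0.054, -0.041]), 'grip_width': 0.08522506877505351}
0.1547
```

View pics/side0.png

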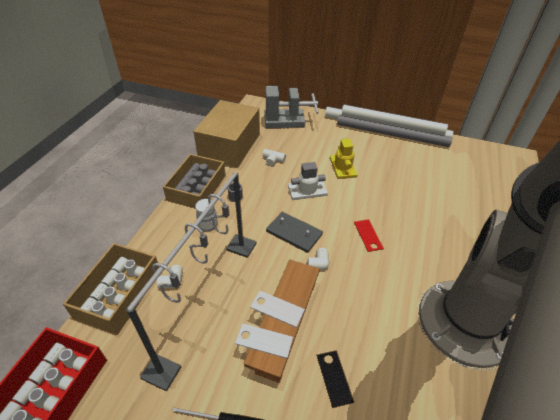

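View pics/top0.png

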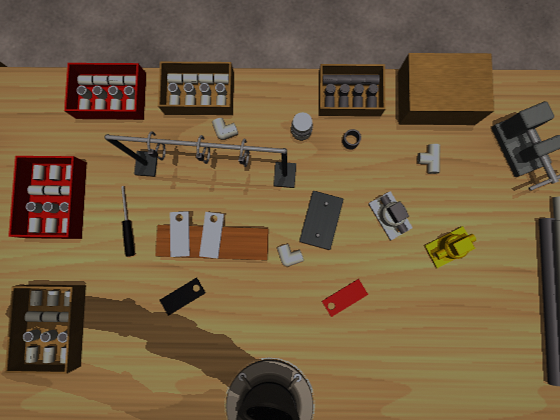

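Top view: two aluminium plates lie on the step at (179,234) and (211,234). The black (182,296) and red (345,297) plates are decoys. The white housing with the grey grip is at (390,215), and the yellow decoy is at (450,246). The base is at (321,220) and the three hooks on the rail are at about (152,145), (201,150) and (244,153).

```bash
python3 - <<'E'
from h import *
np.set_printoptions(precision=4,suppress=True)
f=np.load('top0.npz'); s=np.load('side0.npz')
C=cloud(f);col=f['color'].astype(int);hsv=cv2.cvtColor(f['color'],cv2.COLOR_RGB2HSV)
S=cloud(s);hs=cv2.cvtColor(s['color'],cv2.COLOR_RGB2HSV)
crop=cv2.resize(f['color'][100:280,90:290],None,fx=4,fy=4*0.83,interpolation=cv2.INTER_CUBIC);cv2.imwrite('pics/c1.png',crop[:,:,::-1])
crop=cv2.resize(f['color'][170:270,280:480],None,fx=4,fy=4,interpolation=cv2.INTER_CUBIC);cv2.imwrite('pics/c2.png',crop[:,:,::-1])
# step / plates, points by height
def rect(mask,name):
    P=C[mask];
    (c,wh,a)=cv2.minAreaRect((P[:,:2]*1000).astype(np.float32)); print(name,len(P),'c',np.array(c),'wh',np.array(wh),'a',a,'zmed',np.median(P[:,2]))
u,v=np.meshgrid(np.arange(560),np.arange(420))
box=lambda a,b,c,d:(u>=a)&(u<b)&(v>=c)&(v<d)
V=hsv[:,:,2].astype(int);Sa=hsv[:,:,1].astype(int)
wh=(Sa<60)&(V>120)
rect(box(150,195,205,262)&wh&(C[:,:,2]>.06),'plateL')
rect(box(195,230,205,262)&wh&(C[:,:,2]>.06),'plateR')
rect(box(150,272,205,265)&(C[:,:,2]>.055),'step')
rect(box(295,345,188,255)&(C[:,:,2]>.008)&(C[:,:,2]<.022),'base')
pk=box(295,345,188,255)&(C[:,:,2]>.025);rect(pk,'pegs')
rect(box(365,415,188,245)&(C[:,:,2]>.006)&(C[:,:,2]<.018),'flange')
rect(box(365,415,188,245)&(C[:,:,2]>.09),'grip')
rect(box(100,292,130,165)&(C[:,:,2]>.272)&(C[:,:,2]<.29),'rail')
rect(box(280,303,240,268)&(C[:,:,2]>.006),'elbow')
print('pegs pts',C[pk][:6])
for n,F,D in(('top',f,C),('side',s,S)):
    m=(D[:,:,2]>.29)&(D[:,:,2]<.33)&(abs(D[:,:,1]-.2)<.35)&(D[:,:,0]>.45)&(D[:,:,0]<.9)
    k,lab,st,ce=cv2.connectedComponentsWithStats(m.astype(np.uint8))
    for i in range(1,k):
        if st[i,4]>4: print(n,'hooktop',ce[i],st[i,4],np.median(D[lab==i],0),D[lab==i].min(0),D[lab==i].max(0))
E
```

```text
plateL 767 c [448.7841 114.7526] wh [324.295  119.3228] a 88.30103302001953 zmed 0.0690972437770244
plateR 780 c [443.3638  68.8458] wh [238.45   119.3206] a 84.8639144897461 zmed 0.06883614722881984
step 4013 c [450.3868 132.617 ] wh [359.5279 123.1599] a 88.5705337524414 zmed 0.06642058704453388
base 1680 c [ 488.8445 -131.8441] wh [ 89.805  174.0683] a 75.43445587158203 zmed 0.014589135913428038
pegs 62 c [ 457.5807 -109.1965] wh [ 33.1475 191.202 ] a 58.84600067138672 zmed 0.03586413179606479
flange 449 c [ 514.1868 -325.3728] wh [128.4574  89.2613] a 37.162296295166016 zmed 0.011406459061779587
grip 270 c [ 443.6775 -199.5677] wh [ 45.8124 326.9008] a 29.04754066467285 zmed 0.10939605645490827
rail 935 c [643.1688 168.5031] wh [413.9424  47.1585] a 86.22755432128906 zmed 0.28387384881906297
elbow 361 c [407.8806 -52.7805] wh [69.3062 61.0593] a 0.47597363591194153 zmed 0.031017717295707386
pegs pts [[ 0.3843 -0.0456  1.2509]
 [ 0.3843 -0.0456  1.2509]
 [ 0.3843 -0.0456  1.2509]
 [ 0.3843 -0.0456  1.2509]
 [ 0.546  -0.1443  0.0422]
 [ 0.5463 -0.1472  0.0398]]
top hooktop [147.8571 139.    ] 7 [0.6504 0.27   0.2912] [0.6461 0.2676 0.2906] [0.655  0.2722 0.2917]
top hooktop [197.4444 143.4444] 9 [0.642  0.16   0.2908] [0.6351 0.1574 0.2901] [0.6468 0.1603 0.2922]
top hooktop [241.125 146.75 ] 8 [0.634  0.0618 0.2913] [0.6316 0.0595 0.2902] [0.6382 0.0642 0.2936]
```

View pics/c1.png

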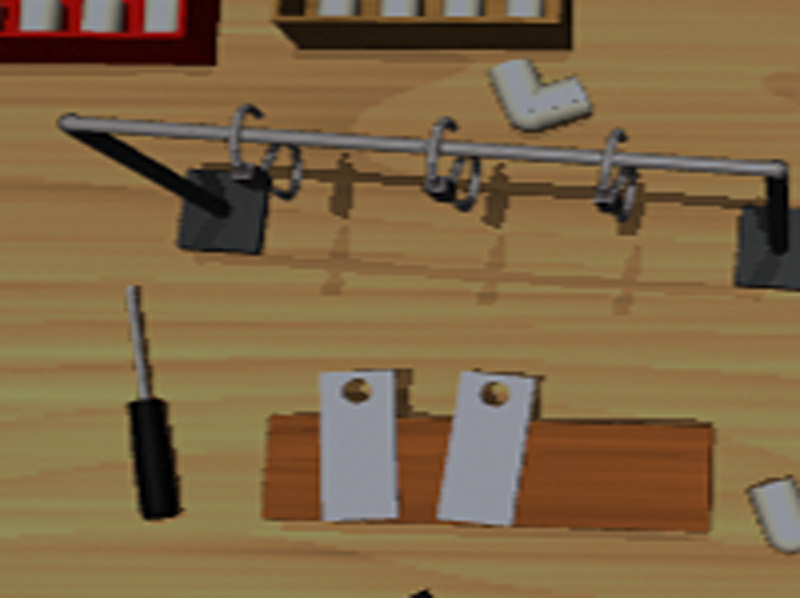

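View pics/c2.png

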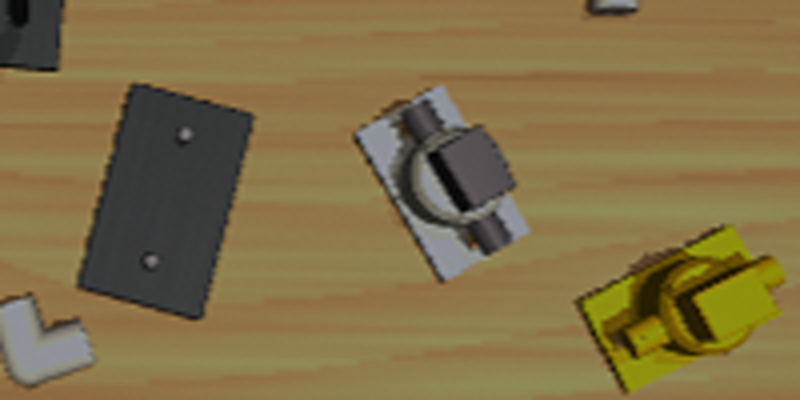

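```bash
cat > meas.py <<'E'
from h import *
np.set_printoptions(precision=4,suppress=True)
def run(tag):
    f=np.load(tag+'.npz');C=cloud(f);hsv=cv2.cvtColor(f['color'],cv2.COLOR_RGB2HSV);Z=f['z_map']
    u,v=np.meshgrid(np.arange(560),np.arange(420));V=hsv[:,:,2].astype(int);Sa=hsv[:,:,1].astype(int)
    W=lambda x0,x1,y0,y1,z0,z1:(Z>0)&(C[:,:,0]>x0)&(C[:,:,0]<x1)&(C[:,:,1]>y0)&(C[:,:,1]<y1)&(C[:,:,2]>z0)&(C[:,:,2]<z1)
    return f,C,hsv,V,Sa,W,u,v
def rect(P,name):
    (c,wh,a)=cv2.minAreaRect((P[:,:2]*1000).astype(np.float32));print(name,len(P),'c',np.array(c),'wh',np.array(wh),'a',round(a,2),'zmed',round(float(np.median(P[:,2])),4))
def line(P,name):
    x0=cv2.fitLine((P[:,:2]*1000).astype(np.float32),cv2.DIST_HUBER,0,.01,.01).ravel();print(name,'ang',np.degrees(np.arctan2(x0[1],x0[0])),'pt',x0[2:]);return x0
E
python3 - <<'E'
from meas import *
f,C,hsv,V,Sa,W,u,v=run('top0')
wh=(Sa<60)&(V>100)
for n,y0,y1 in(('pL',.085,.16),('pR',.02,.1)):
    m=W(.38,.56,y0-.02,y1,.062,.078)&wh
    k,lab,st,ce=cv2.connectedComponentsWithStats(m.astype(np.uint8))
    for i in range(1,k):
        if st[i,4]>100: rect(C[lab==i],n+str(ce[i]))
# holes: ring interior by contours
    cs,h=cv2.findContours(m.astype(np.uint8),cv2.RETR_CCOMP,cv2.CHAIN_APPROX_NONE)
    for c,hh in zip(cs,h[0]):
        if hh[3]>=0 and cv2.contourArea(c)>15:
            M=cv2.moments(c);p=(M['m10']/M['m00'],M['m01']/M['m00']);print('  hole px',p,'area',cv2.contourArea(c),ray(f,*p,.069))
m=W(.38,.52,-.1,.25,.055,.072); rect(C[m&(hsv[:,:,1]>100)],'step')
m=W(.38,.62,-.25,-.04,.010,.02)&(Sa<80);rect(C[m],'base')
m=W(.38,.62,-.25,-.04,.026,.05);k,lab,st,ce=cv2.connectedComponentsWithStats(m.astype(np.uint8))
for i in range(1,k): print('peg',ce[i],st[i,4],np.median(C[lab==i],0),C[lab==i].max(0)[2])
m=W(.4,.65,-.42,-.22,.095,.12);rect(C[m],'grip')
m=W(.4,.65,-.42,-.22,.006,.0165)&wh;rect(C[m],'flange')
m=W(.55,.72,-.1,.4,.27,.289);P=C[m];line(P,'rail');print(P.min(0),P.max(0));rect(P,'rail')
s,S,hs,Vs,Ss,Ws,_,_=run('side0')
m=Ws(.55,.72,-.1,.4,.27,.289);P=S[m];line(P,'rail side');print(P.min(0),P.max(0));rect(P,'rail')
# image-ray rail ends from top: bar pixels
# sleeves : points below bar on robot side
for n,Q,w in(('top',C,W),('side',S,Ws)):
  for yc in(.27,.16,.062):
    m=w(.57,.70,yc-.03,yc+.03,.225,.272);P=Q[m]
    if len(P): print(n,yc,len(P),'sleeve-ish med',np.median(P,0),P.min(0),P.max(0))
    m=w(.57,.70,yc-.03,yc+.03,.287,.30);P=Q[m]
    if len(P): print('   crook',len(P),np.median(P,0),P.min(0),P.max(0))
E
python3 - <<'E'
from h import *
s=np.load('side0.npz')['color']
c=cv2.resize(s[160:400,120:330],None,fx=2.8,fy=2.5,interpolation=cv2.INTER_CUBIC);cv2.imwrite('pics/c3.png',c[:,:,::-1])
E
```

```text
pL[216.3122 234.2735] 362 c [451.2142 145.5247] wh [117.9428  28.3359] a 0.19 zmed 0.0688Traceback (most recent call last):
  File "<stdin>", line 11, in <module>
TypeError: 'NoneType' object is not subscriptable
```

View pics/c3.png

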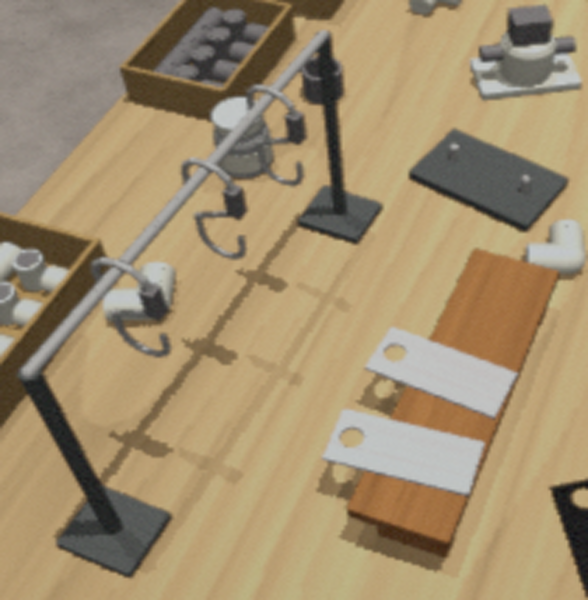

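```bash
cat > m2.py <<'E'
from meas import *
import sys
def plates(f,C,V,Sa,W):
    m=W(.38,.56,.0,.32,.060,.08)&(Sa<60)&(V>100)
    k,lab,st,ce=cv2.connectedComponentsWithStats(m.astype(np.uint8))
    for i in range(1,k):
        if st[i,4]>100:
            rect(C[lab==i],'plate'+str(ce[i]))
            cs,h=cv2.findContours((lab==i).astype(np.uint8),cv2.RETR_CCOMP,cv2.CHAIN_APPROX_NONE)
            for c,hh in zip(cs,h[0]):
                if hh[3]>=0 and cv2.contourArea(c)>10:
                    M=cv2.moments(c);p=(M['m10']/M['m00'],M['m01']/M['m00']);print('  hole px',p,'area',cv2.contourArea(c),ray(f,*p,.069))
E
python3 - <<'E'
from m2 import *
f,C,hsv,V,Sa,W,u,v=run('top0')
wh=(Sa<60)&(V>100)
print('TOP');plates(f,C,V,Sa,W)
s,S,hs,Vs,Ss,Ws,_,_=run('side0');print('SIDE');plates(s,S,Vs,Ss,Ws)
m=W(.38,.52,-.05,.32,.055,.068); rect(C[m&(Sa>100)],'step')
for n,F,D,w,Sq in(('top',f,C,W,Sa),('side',s,S,Ws,Ss)):
    print(n)
    m=w(.38,.62,-.25,-.06,.010,.02)&(Sq<80);rect(D[m],'base')
    m=w(.38,.62,-.25,-.06,.026,.05);k,lab,st,ce=cv2.connectedComponentsWithStats(m.astype(np.uint8))
    for i in range(1,k): print('peg',ce[i],st[i,4],np.median(D[lab==i],0),D[lab==i].max(0)[2], ray(F,*ce[i],.036))
    m=w(.4,.65,-.42,-.22,.100,.12);rect(D[m],'grip')
    m=w(.4,.65,-.42,-.22,.006,.0165)&(Sq<60);rect(D[m],'flange')
    m=w(.55,.72,-.1,.45,.27,.289);P=D[m];line(P,'rail');print(P.min(0),P.max(0));rect(P,'rail')
    for yc in(.27,.16,.062):
      m=w(.57,.70,yc-.03,yc+.03,.225,.272);P=D[m]
      if len(P): print(n,yc,len(P),'sleeve-ish med',np.median(P,0),P.min(0),P.max(0))
      m=w(.57,.70,yc-.03,yc+.03,.287,.30);P=D[m]
      if len(P): print('   crook',len(P),np.median(P,0),P.min(0),P.max(0))
E
```

```text
TOP
plate[179.0012 234.7727] 805 c [453.5279 247.7482] wh [119.4628  51.0333] a 3.5 zmed 0.0691
  hole px (178.83818770226537, 217.1618122977346) area 51.5 [0.4975 0.2497 0.069 ]
plate[210.96   235.5525] 800 c [451.7634 161.5921] wh [ 51.2792 119.4224] a 84.4 zmed 0.0688
  hole px (213.09206349206346, 218.19682539682537) area 52.5 [0.4957 0.1574 0.069 ]
SIDE
plate[278.3368 308.6916] 950 c [451.1286 158.1194] wh [ 52.6909 120.6244] a 83.88 zmed 0.0678
  hole px (260.52941176470586, 300.9313725490196) area 51.0 [0.4943 0.155  0.069 ]
plate[265.0035 340.5172] 1131 c [452.5905 243.2322] wh [120.5406  53.2425] a 3.02 zmed 0.0678
  hole px (245.29333333333332, 334.8906666666666) area 62.5 [0.4956 0.2478 0.069 ]
step 2117 c [432.3775 162.3166] wh [301.1646  85.0246] a 88.75 zmed 0.0646
top
base 1576 c [ 500.4103 -135.6482] wh [ 88.2587 149.3629] a 75.43 zmed 0.0147
peg [325.5 203.5] 12 [ 0.5425 -0.1461  0.0374] 0.04220083466651239 [ 0.5426 -0.1462  0.036 ]
peg [317.  234.8] 10 [ 0.4556 -0.1229  0.038 ] 0.040732608261522266 [ 0.4562 -0.123   0.036 ]
peg [297.381  256.2619] 84 [ 0.3978 -0.069
[... 1434 characters left out ...]
il ang 85.89024 pt [643.1858 203.7604]
[ 0.6128 -0.0406  0.2702] [0.6704 0.3709 0.289 ]
rail 1038 c [641.3053 165.2114] wh [412.6787  45.2415] a 86.43 zmed 0.2824
side 0.27 130 sleeve-ish med [0.6263 0.2714 0.2561] [0.6213 0.2636 0.2251] [0.6732 0.2763 0.2712]
   crook 21 [0.6496 0.2679 0.2882] [0.6388 0.2645 0.287 ] [0.6617 0.2704 0.2904]
side 0.16 119 sleeve-ish med [0.619  0.1606 0.2547] [0.6134 0.1499 0.2255] [0.6663 0.1653 0.2718]
   crook 20 [0.6397 0.1563 0.2888] [0.6276 0.1529 0.287 ] [0.6513 0.1599 0.2908]
side 0.062 107 sleeve-ish med [0.6126 0.0648 0.2555] [0.6064 0.0539 0.2254] [0.6582 0.0697 0.2708]
   crook 14 [0.6348 0.0589 0.2894] [0.6269 0.0553 0.2873] [0.6471 0.0629 0.2912]
```

Measured positions, with both views agreeing to about 2.5 mm:
- **Plate holes:** (.4965,.2487) and (.495,.156), top at z ≈ .069.
- **Rail:** its axis lies at 85.9°.
- **Hook sleeves:** (.6275,.270), (.620,.159) and (.612,.063).
- **Pegs:** about 90 mm apart, as expected.
- **Step:** 301×85 mm, as expected.

I'll take the middle hook first, raising the arm and turning the tool before I go over.

```bash
cat > go.py <<'E'
from h import *
from scipy.spatial.transform import Rotation as Ro
np.set_printoptions(precision=3,suppress=True)
def st():
    o=r.get_obs();R=Ro.from_rotvec(o['orientation']).as_matrix();return o,R
def delta(tx,ty,gz,yaw=None):
    """to grasp-point target (world) ; yaw=deg of tool x. prints units for moves"""
    o,R=st();z=R[:,2]
    g=o['tcp_pos']+R[:,2]*r.hold_point_z
    d=R.T@(np.array([tx,ty,gz])-g)
    print('t %.1f grasp'%o['clock'],g,'yaw %.2f'%np.degrees(np.arctan2(R[1,0],R[0,0])),'tilt %.2f'%np.degrees(np.arccos(-R[2,2])),'F',o['contact_force'],'w %.4f'%o['grip_width'],'| need mm',d*1000,'units',d/.12,'j',o['joints'])
    if yaw is not None:
        T=np.column_stack([[np.cos(np.radians(yaw)),np.sin(np.radians(yaw)),0],[np.sin(np.radians(yaw)),-np.cos(np.radians(yaw)),0],[0,0,-1]])
        w=Ro.from_matrix(R.T@T).as_rotvec(degrees=True);print('twist units',w/120)
E
python3 -c "
from go import *
delta(.617,.159,.33,85.9)"
```

```text
t 0.1 grasp [0.176 0.651 0.249] yaw 74.89 tilt 0.10 F [0.325 0.033 0.007] w 0.0852 | need mm [-360.241  554.21   -80.24 ] units [-3.002  4.618 -0.669] j [-1.415  0.478  0.022  1.556 -0.012  1.109 -0.083]
twist units [-0.     0.001 -0.092]
```

Call:
apply_moves(
  dp=[
    [0, 0, -0.2],
    [0, 0, -0.2],
    [0, 0, -0.2],
    [0, 0, -0.2],
  ],
  twist=[
    [0, 0, -0.045],
    [0, 0, -0.045],
    [0, 0, 0],
    [0, 0, 0],
  ],
  jaw=[120, 120, 120, 120],
  grip_force=50,
)

```text
clock: 0.5
tcp_pos: [0.1755, 0.6506, 0.4953]
orientation: [2.287, 2.139, -0.02]
contact_force: [-0.2, 0.4, 0.1]
grip_width: 0.0451
```

```bash
python3 -c "
from go import *
delta(.617,.159,.33,85.9)"
```

```text
t 0.5 grasp [0.175 0.648 0.341] yaw 86.17 tilt 0.92 F [-0.243  0.384  0.15 ] w 0.0451 | need mm [-458.319  473.635   17.064] units [-3.819  3.947  0.142] j [-1.391  0.419 -0.013  1.438  0.005  1.301  0.1  ]
twist units [-0.001  0.008  0.002]
```

Call:
apply_moves(
  dp=[
    [-0.1, 0.1, 0],
    [-0.2, 0.2, 0],
    [-0.25, 0.26, 0],
    [-0.25, 0.26, 0],
    [-0.25, 0.26, 0],
    [-0.25, 0.26, 0],
    [-0.25, 0.26, 0],
    [-0.25, 0.26, 0],
    [-0.25, 0.26, 0],
    [-0.25, 0.26, 0],
    [-0.25, 0.26, 0],
    [-0.25, 0.26, 0],
    [-0.25, 0.26, 0],
    [-0.25, 0.26, 0],
    [-0.25, 0.26, 0],
    [-0.15, 0.16, 0],
    [-0.1, 0.1, 0],
  ],
  twist=[
    [0, 0.008, 0],
    [0, 0, 0],
    [0, 0, 0],
    [0, 0, 0],
    [0, 0, 0],
    [0, 0, 0],
    [0, 0, 0],
    [0, 0, 0],
    [0, 0, 0],
    [0, 0, 0],
    [0, 0, 0],
    [0, 0, 0],
    [0, 0, 0],
    [0, 0, 0],
    [0, 0, 0],
    [0, 0, 0],
    [0, 0, 0],
  ],
  jaw=[120, 120, 120, 120, 120, 120, 120, 120, 120, 120, 120, 120, 120, 120, 120, 120, 120],
)

```text
clock: 2.2
tcp_pos: [0.6305, 0.1481, 0.4875]
orientation: [-2.279, -2.151, 0.01]
contact_force: [0.4, 0.3, -0.2]
grip_width: 0.0449
```

```bash
python3 -c "
from go import *
delta(.617,.159,.33,85.9)"
```

```text
t 2.2 grasp [0.629 0.148 0.333] yaw 86.70 tilt 0.58 F [ 0.359  0.336 -0.241] w 0.0449 | need mm [ 10.006 -12.467   2.915] units [ 0.083 -0.104  0.024] j [-0.536  0.38   0.29   1.536 -0.116  1.252  1.284]
twist units [-0.005 -0.     0.007]
```

Call:
apply_moves(
  dp=[
    [0.083, -0.104, 0],
    [0, 0, 0.02],
    [0, 0, 0],
  ],
  twist=[
    [-0.005, 0, 0.007],
    [0, 0, 0],
    [0, 0, 0],
  ],
  jaw=[120, 120, 120],
)

```text
clock: 2.5
tcp_pos: [0.6204, 0.154, 0.4832]
orientation: [2.307, 2.13, -0.005]
contact_force: [0.9, -0.4, 0.9]
grip_width: 0.0449
```

```bash
python3 -c "
from go import *
delta(.617,.159,.258,85.9)
f=snap('side','side1')
C=cloud(f)
c=cv2.resize(f['color'][130:330,120:320],None,fx=3,fy=3,interpolation=cv2.INTER_CUBIC);cv2.imwrite('pics/c4.png',c[:,:,::-1])
"
```

```text
t 2.5 grasp [0.62  0.153 0.328] yaw 85.43 tilt 0.20 F [ 0.901 -0.356  0.883] w 0.0449 | need mm [ 5.507 -3.606 70.46 ] units [ 0.046 -0.03   0.587] j [-0.557  0.365  0.292  1.566 -0.106  1.228  1.244]
twist units [-0.     0.002 -0.004]
```

View pics/c4.png

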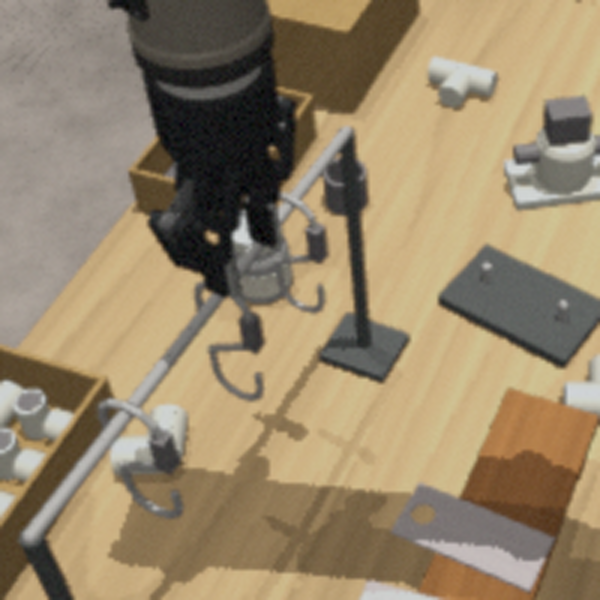

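Call:
apply_moves(
  dp=[
    [0.03, -0.02, 0.0],
    [0, 0, 0],
    [0.01, -0.01, 0.05],
    [0, 0, 0.09],
    [0, 0, 0.09],
    [0, 0, 0.09],
    [0, 0, 0.09],
    [0, 0, 0.08],
    [0, 0, 0.06],
    [0, 0, 0.02],
    [0, 0, 0],
  ],
  twist=[
    [0, 0, -0.004],
    [0, 0, 0],
    [0, 0, 0],
    [0, 0, 0],
    [0, 0, 0],
    [0, 0, 0],
    [0, 0, 0],
    [0, 0, 0],
    [0, 0, 0],
    [0, 0, 0],
    [0, 0, 0],
  ],
  jaw=[120, 120, 120, 120, 120, 120, 120, 120, 120, 120, 120],
)

```text
clock: 3.65
tcp_pos: [0.6161, 0.1607, 0.4069]
orientation: [-2.294, -2.145, 0.009]
contact_force: [0.2, 0.2, -0.3]
grip_width: 0.0453
```

```bash
python3 -c "
from go import *
delta(.617,.159,.258,85.9)
f=snap('side','side2')
c=cv2.resize(f['color'][130:330,120:320],None,fx=3,fy=3,interpolation=cv2.INTER_CUBIC);cv2.imwrite('pics/c5.png',c[:,:,::-1])
"
```

```text
t 3.6 grasp [0.615 0.16  0.252] yaw 86.15 tilt 0.34 F [ 0.176  0.187 -0.319] w 0.0453 | need mm [-1.072  1.672 -5.807] units [-0.009  0.014 -0.048] j [-0.555  0.42   0.273  1.663 -0.122  1.081  1.257]
twist units [-0.002  0.002  0.002]
```

View pics/c5.png

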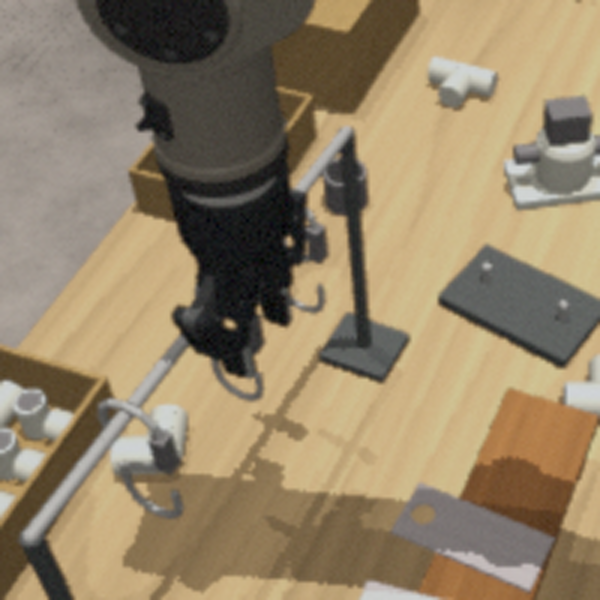

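Call:
apply_moves(
  dp=[
    [-0.005, 0.01, -0.045],
    [0, 0, 0],
    [0, 0, 0],
    [0, 0, 0],
    [0, 0, 0],
    [0, 0, 0],
    [0, 0, 0],
  ],
  twist=[
    [-0.002, 0.002, 0.002],
    [0, 0, 0],
    [0, 0, 0],
    [0, 0, 0],
    [0, 0, 0],
    [0, 0, 0],
    [0, 0, 0],
  ],
  jaw=[120, 120, 150, 180, 255, 255, 255],
)

```text
clock: 4.4
tcp_pos: [0.618, 0.16, 0.4155]
orientation: [2.299, 2.139, 0.008]
contact_force: [0.3, -0.7, -0.6]
grip_width: 0.0111
```

```bash
python3 -c "
from go import *
delta(.617,.159,.258,85.9)
"
```

```text
t 4.4 grasp [0.619 0.16  0.261] yaw 85.88 tilt 0.29 F [ 0.251 -0.737 -0.59 ] w 0.0111 | need mm [-1.399 -1.646  2.784] units [-0.012 -0.014  0.023] j [-0.554  0.413  0.275  1.653 -0.124  1.087  1.255]
twist units [ 0.002 -0.001 -0.   ]
```

Call:
apply_moves(
  dp=[
    [0, 0, -0.03],
    [0, 0, -0.05],
    [0, 0, -0.06],
    [0, 0, -0.06],
    [0, 0, -0.06],
    [0, 0, -0.06],
    [0, 0, -0.04],
    [0, 0, -0.02],
    [0, 0, 0],
    [0, 0, 0],
  ],
  twist=[
    [0, 0, 0],
    [0, 0, 0],
    [0, 0, 0],
    [0, 0, 0],
    [0, 0, 0],
    [0, 0, 0],
    [0, 0, 0],
    [0, 0, 0],
    [0, 0, 0],
    [0, 0, 0],
  ],
  jaw=[255, 255, 255, 255, 255, 255, 255, 255, 255, 255],
)

```text
clock: 5.4
tcp_pos: [0.6177, 0.1599, 0.4656]
orientation: [2.299, 2.139, 0.008]
contact_force: [-0.2, -1.2, -0.7]
grip_width: 0.0109
```

```bash
python3 -c "
from go import *
delta(.617,.159,.306,85.9)
f=snap('side','side3')
c=cv2.resize(f['color'][130:330,120:320],None,fx=3,fy=3,interpolation=cv2.INTER_CUBIC);cv2.imwrite('pics/c6.png',c[:,:,::-1])
"
```

```text
t 5.4 grasp [0.618 0.16  0.311] yaw 85.89 tilt 0.31 F [-0.184 -1.179 -0.722] w 0.0109 | need mm [-1.388 -1.34   4.93 ] units [-0.012 -0.011  0.041] j [-0.561  0.373  0.284  1.595 -0.111  1.185  1.245]
twist units [ 0.002 -0.001 -0.   ]
```

View pics/c6.png

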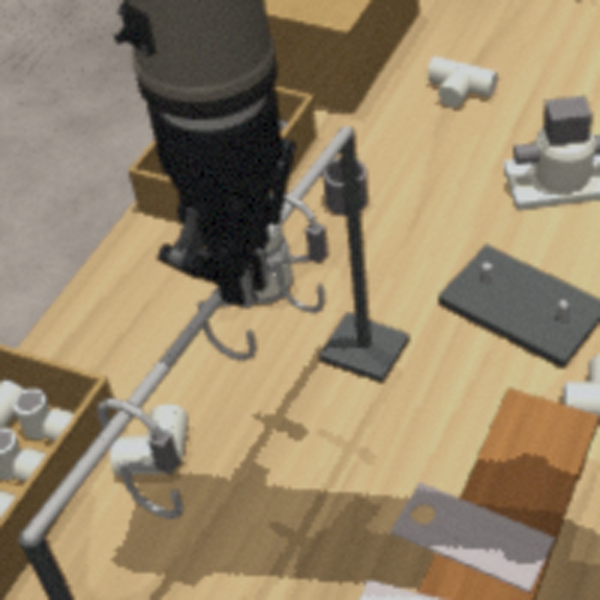

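Call:
apply_moves(
  dp=[
    [0, 0, 0.035],
    [0, 0, 0],
    [0, -0.04, 0],
    [0, -0.08, 0],
    [0, -0.1, 0],
    [0, -0.1, 0],
    [0, -0.1, 0],
    [0, -0.1, 0],
    [0, -0.1, 0],
    [0, -0.06, 0],
    [0, -0.02, 0],
    [0, 0, 0],
  ],
  twist=[
    [0, 0, 0],
    [0, 0, 0],
    [0, 0, 0],
    [0, 0, 0],
    [0, 0, 0],
    [0, 0, 0],
    [0, 0, 0],
    [0, 0, 0],
    [0, 0, 0],
    [0, 0, 0],
    [0, 0, 0],
    [0, 0, 0],
  ],
  jaw=[255, 255, 255, 255, 255, 255, 255, 255, 255, 255, 255, 255],
)

```text
clock: 6.65
tcp_pos: [0.5246, 0.1666, 0.4601]
orientation: [2.298, 2.142, 0.006]
contact_force: [-0.1, -0.1, 0.9]
grip_width: 0.0109
```

```bash
python3 -c "
from go import *
delta(.497,.156,.118,85.9)
f=snap('side','side4')
c=cv2.resize(f['color'][130:330,120:320],None,fx=3,fy=3,interpolation=cv2.INTER_CUBIC);cv2.imwrite('pics/c7.png',c[:,:,::-1])
"
```

```text
t 6.7 grasp [0.525 0.167 0.305] yaw 85.98 tilt 0.23 F [-0.063 -0.131  0.857] w 0.0109 | need mm [-13.472 -27.764 187.292] units [-0.112 -0.231  1.561] j [-0.642  0.22   0.264  1.805 -0.065  1.121  1.144]
twist units [ 0.001 -0.001  0.001]
```

View pics/c7.png

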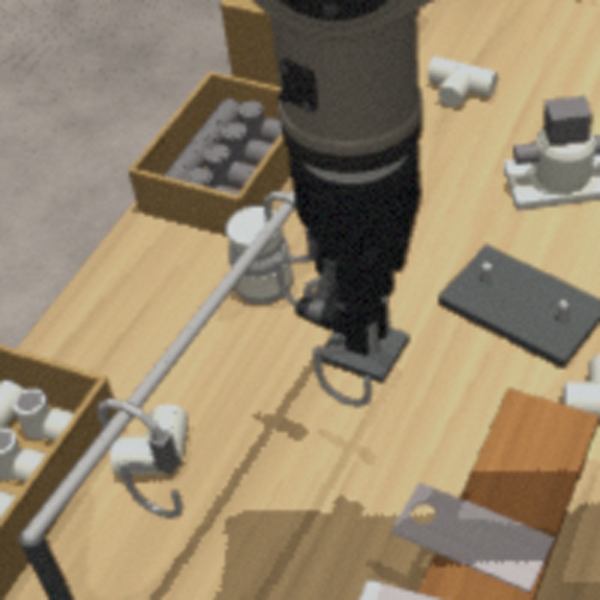

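```bash
cat > hk.py <<'E'
from go import *
def hook(tag):
    f=np.load(tag+'.npz');C=cloud(f);o,R=st();g=o['tcp_pos']+R[:,2]*r.hold_point_z
    P=(C-g)@R  # tool-frame rel to grasp: x=along jaw, y=rail-x, z down
    m=(f['z_map']>0)&(abs(P[:,:,0])<.02)&(P[:,:,1]>-.03)&(P[:,:,1]<.07)&(P[:,:,2]>.035)&(P[:,:,2]<.13)
    Q=P[m]*1000; vv,uu=np.nonzero(m)
    print('n',len(Q),'x med',np.median(Q[:,0]))
    i=Q[:,2].argmax();print('lowest',Q[i],(uu[i],vv[i]))
    for lo in range(35,115,6):
        k=(Q[:,2]>=lo)&(Q[:,2]<lo+6)
        if k.any(): 
            q=Q[k];a=q[:,1]<10;print(lo,'near side',np.median(q[a],0) if a.any() else None,'far',np.median(q[~a],0) if (~a).any() else None,a.sum(),(~a).sum())
E
python3 -c "
from hk import *
hook('side4')
snap('top','top4');hook('top4')"
```

```text
n 134 x med -1.0601150045753502
lowest [ -1.189  29.291 100.818] (np.int64(232), np.int64(263))
35 near side None far [-1.098 21.606 39.098] 0 13
41 near side None far [-2.193 31.33  44.762] 0 9
47 near side None far [-1.772 39.561 49.362] 0 11
53 near side None far [-0.852 42.352 56.295] 0 5
59 near side [-0.692  2.38  61.458] far [-1.332 42.037 62.21 ] 6 2
65 near side [ 0.006  1.721 65.727] far [-2.417 41.352 67.946] 5 7
71 near side [-0.321  1.935 73.721] far [-1.416 42.068 74.199] 6 5
77 near side [ 0.332  2.963 78.798] far [-1.016 41.387 80.858] 5 6
83 near side [-0.286  5.345 85.069] far [-1.941 39.683 86.587] 5 8
89 near side [ 0.153  6.106 90.196] far [-1.831 31.191 93.338] 3 17
95 near side [ 0.299  8.702 95.006] far [-1.271 23.96  97.576] 1 20
n 22 x med -1.282405594065519
lowest [-1.279 39.336 87.989] (np.int64(201), np.int64(183))
41 near side None far [-1.258 36.373 45.068] 0 4
47 near side None far [-0.588 41.553 49.156] 0 6
53 near side None far [-2.409 43.256 56.317] 0 1
59 near side None far [-1.38  41.9   62.192] 0 1
65 near side None far [-1.286 41.862 68.56 ] 0 2
71 near side None far [-1.286 41.754 74.568] 0 1
77 near side None far [-0.06  40.493 81.131] 0 3
83 near side None far [-1.38  39.125 86.43 ] 0 4
```

Call:
apply_moves(
  dp=[
    [-0.05, 0, 0.05],
    [-0.05, 0, 0.12],
    [0, 0, 0.15],
    [0, 0, 0.15],
    [0, 0, 0.15],
    [0, 0, 0.15],
    [0, 0, 0.15],
    [0, 0, 0.15],
    [0, 0, 0.15],
    [0, 0, 0.12],
    [0, 0, 0.1],
    [0, 0, 0.05],
    [0, 0, 0.02],
    [0, 0, 0],
    [0, 0, 0],
  ],
  twist=[
    [0, 0, 0],
    [0, 0, 0],
    [0, 0, 0],
    [0, 0, 0],
    [0, 0, 0],
    [0, 0, 0],
    [0, 0, 0],
    [0, 0, 0],
    [0, 0, 0],
    [0, 0, 0],
    [0, 0, 0],
    [0, 0, 0],
    [0, 0, 0],
    [0, 0, 0],
    [0, 0, 0],
  ],
  jaw=[255, 255, 255, 255, 255, 255, 255, 255, 255, 255, 255, 255, 255, 255, 255],
)

```text
clock: 8.25
tcp_pos: [0.53, 0.1463, 0.2671]
orientation: [2.304, 2.127, 0.003]
contact_force: [-0.6, 1.1, 0.0]
grip_width: 0.0108
```

```bash
python3 -c "
from hk import *
delta(.493,.1567,.1175,85.9)
f=snap('side','side5');hook('side5')
c=cv2.resize(f['color'][220:400,180:380],None,fx=3,fy=3,interpolation=cv2.INTER_CUBIC);cv2.imwrite('pics/c8.png',c[:,:,::-1])
"
```

```text
t 8.2 grasp [0.531 0.146 0.112] yaw 85.42 tilt 0.35 F [-0.575  1.101  0.023] w 0.0108 | need mm [  7.773 -38.526  -5.346] units [ 0.065 -0.321 -0.045] j [-0.567  0.454  0.231  1.987 -0.147  0.712  1.243]
twist units [ 0.003  0.001 -0.004]
n 548 x med 1.6454423404003236
lowest [ -6.432  37.838 118.759] (np.int64(237), np.int64(302))
41 near side [ -0.251 -24.786  44.743] far [ 1.969 31.253 41.139] 49 1
47 near side [ -9.802 -27.47   49.205] far [-2.255 40.635 50.712] 3 6
53 near side None far [-0.798 41.931 55.919] 0 3
59 near side [-0.555  2.291 61.47 ] far [-1.927 42.1   63.867] 4 3
65 near side [-0.196  1.262 66.887] far [-2.728 41.153 67.791] 4 1
71 near side [-0.463  2.413 76.056] far [-1.4   42.221 73.394] 2 4
77 near side [ 0.727  2.024 81.073] far [-1.21  41.159 82.52 ] 2 3
83 near side [-0.514  7.101 86.408] far [-2.705 39.487 85.312] 4 3
89 near side [ 0.663  8.197 92.542] far [-2.77  34.179 91.846] 2 13
95 near side None far [-2.791 22.473 97.939] 0 16
101 near side None far [ -1.095  25.307 102.093] 0 1
107 near side [  4.364 -11.098 111.645] far [  6.036  34.695 112.168] 50 70
113 near side [  6.475  -4.645 114.588] far [  1.557  44.648 114.545] 104 200
```

View pics/c8.png

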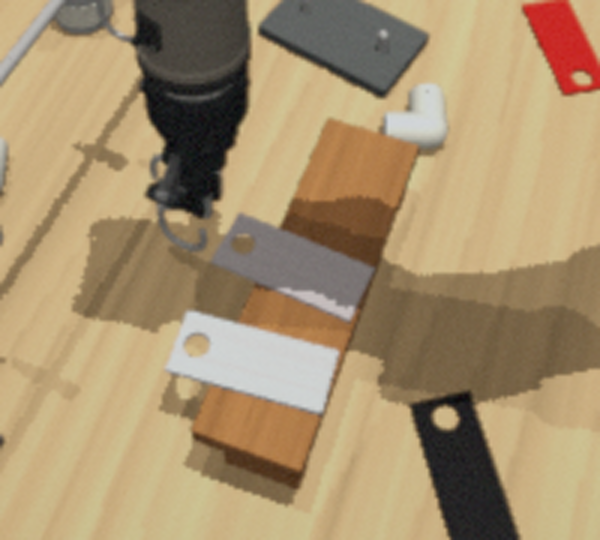

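Call:
apply_moves(
  dp=[
    [0.06, 0, -0.045],
    [0, 0, 0],
    [0.0, -0.05, 0],
    [0, -0.06, 0],
    [0, 0, 0],
    [0, 0, 0],
  ],
  twist=[
    [0.003, 0, -0.004],
    [0, 0, 0],
    [0, 0, 0],
    [0, 0, 0],
    [0, 0, 0],
    [0, 0, 0],
  ],
  jaw=[255, 255, 255, 255, 255, 255],
)

```text
clock: 8.9
tcp_pos: [0.5164, 0.1559, 0.2749]
orientation: [2.297, 2.142, 0.001]
contact_force: [-0.4, -0.4, -0.4]
grip_width: 0.0108
```

```bash
python3 -c "
from hk import *
delta(.493,.1565,.1175,85.9)
"
```

```text
t 8.9 grasp [0.517 0.156 0.12 ] yaw 86.00 tilt 0.09 F [-0.394 -0.387 -0.352] w 0.0108 | need mm [ -0.97  -23.609   2.697] units [-0.008 -0.197  0.022] j [-0.592  0.428  0.228  2.006 -0.141  0.722  1.224]
twist units [0.001 0.    0.001]
```

Call:
apply_moves(
  dp=[
    [-0.008, 0, 0.022],
    [0, 0, 0],
    [0, -0.04, 0],
    [0, -0.05, 0],
    [0, -0.05, 0],
    [0, -0.03, 0],
    [0, -0.015, 0],
    [0, 0, 0],
    [0, 0, 0],
  ],
  twist=[
    [0, 0, 0],
    [0, 0, 0],
    [0, 0, 0],
    [0, 0, 0],
    [0, 0, 0],
    [0, 0, 0],
    [0, 0, 0],
    [0, 0, 0],
    [0, 0, 0],
  ],
  jaw=[255, 255, 255, 255, 255, 255, 255, 255, 255],
)

```text
clock: 9.8
tcp_pos: [0.4919, 0.1563, 0.2718]
orientation: [2.297, 2.142, 0.0]
contact_force: [-0.1, 0.3, -0.9]
grip_width: 0.0108
```

```bash
python3 -c "
from hk import *
from m2 import *
delta(.493,.1565,.1175,85.9)
f=snap('side','side6');q=run('side6');plates(q[0],q[1],q[3],q[4],q[5])
c=cv2.resize(f['color'][250:370,210:350],None,fx=5,fy=5,interpolation=cv2.INTER_CUBIC);cv2.imwrite('pics/c9.png',c[:,:,::-1])
"
```

```text
t 9.8 grasp [0.492  0.1561 0.1171] yaw 85.99 tilt 0.08 F [-0.078   0.269  -0.9047] w 0.0108 | need mm [ 0.4299  0.9577 -0.352 ] units [ 0.0036  0.008  -0.0029] j [-0.6134  0.4008  0.2267  2.0607 -0.1358  0.6933  1.2014]
twist units [0.0005 0.0004 0.0008]
plate[279.4104 309.5374] 882 c [450.8242 158.4004] wh [ 53.1889 120.0566] a 83.23 zmed 0.0678
plate[265.0345 340.5146] 1131 c [452.429  243.9906] wh [120.1825  52.6485] a 3.28 zmed 0.0677
  hole px (245.29333333333332, 334.8906666666666) area 62.5 [0.4956 0.2478 0.069 ]
```

View pics/c9.png

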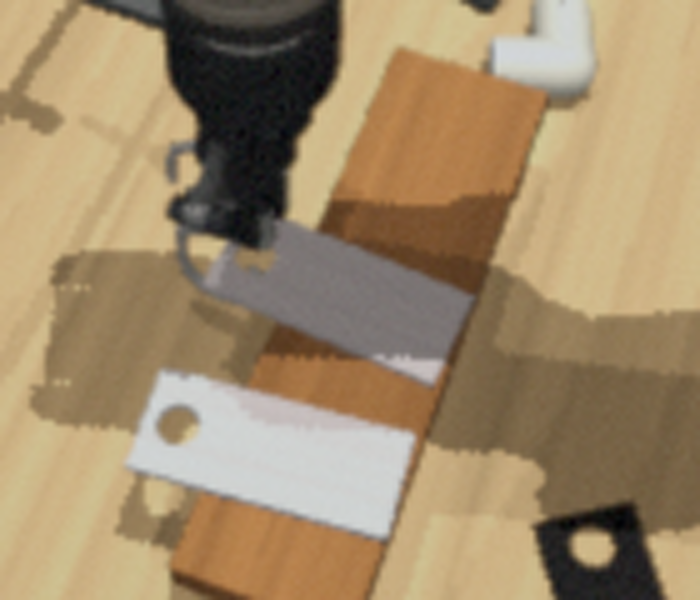

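Call:
apply_moves(
  dp=[
    [0.003, 0.006, 0],
    [0, 0, -0.04],
    [0, 0, -0.06],
    [0, 0, -0.06],
    [0, 0, -0.02],
    [0, 0, 0],
    [0, 0, 0],
  ],
  twist=[
    [0, 0, 0],
    [0, 0, 0],
    [0, 0, 0],
    [0, 0, 0],
    [0, 0, 0],
    [0, 0, 0],
    [0, 0, 0],
  ],
  jaw=[255, 255, 255, 255, 255, 255, 255],
)

```text
clock: 10.55
tcp_pos: [0.4935, 0.1566, 0.2962]
orientation: [2.297, 2.14, 0.003]
contact_force: [0.0, -0.6, 0.1]
grip_width: 0.0109
```

```bash
python3 -c "
from hk import *
from m2 import *
delta(.493,.1565,.14,85.9)
f=snap('side','side7');q=run('side7');plates(q[0],q[1],q[3],q[4],q[5])
c=cv2.resize(f['color'][250:370,210:350],None,fx=5,fy=5,interpolation=cv2.INTER_CUBIC);cv2.imwrite('pics/c10.png',c[:,:,::-1])
"
```

```text
t 10.6 grasp [0.494  0.1566 0.1415] yaw 85.96 tilt 0.17 F [ 0.0296 -0.6261  0.1281] w 0.0109 | need mm [-0.1394 -0.9887  1.5216] units [-0.0012 -0.0082  0.0127] j [-0.6228  0.364   0.2375  2.0421 -0.1218  0.746   1.1894]
twist units [ 0.0014 -0.      0.0005]
plate[278.4565 308.8859] 920 c [450.8386 158.7461] wh [ 51.9488 120.165 ] a 84.33 zmed 0.0678
  hole px (260.748427672956, 301.0) area 53.0 [0.4938 0.155  0.069 ]
plate[265.0461 340.5093] 1129 c [452.6379 244.0682] wh [120.47    51.9886] a 3.58 zmed 0.0678
  hole px (245.29333333333332, 334.8906666666666) area 62.5 [0.4956 0.2478 0.069 ]
```

View pics/c10.png

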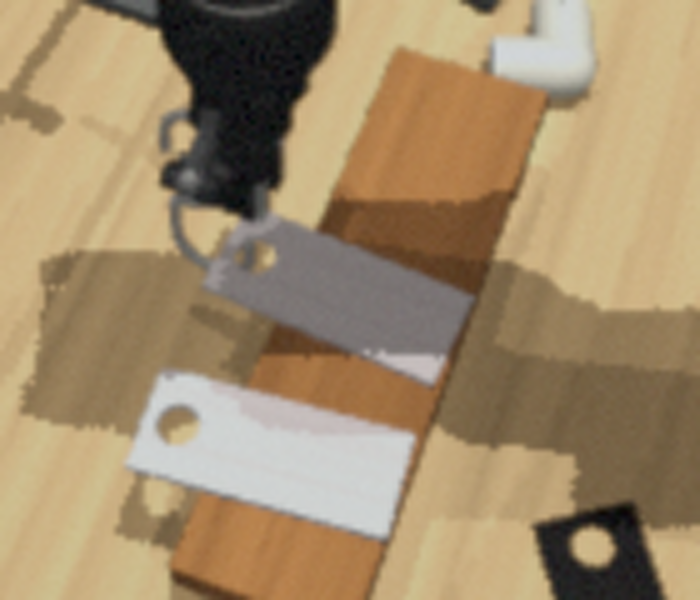

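```bash
python3 -c "
from hk import *
f=np.load('side7.npz');o,R=st();g=o['tcp_pos']+R[:,2]*r.hold_point_z
for n,q in(('tip',[0,.002,.0595]),('tipmid',[0,.002,.07]),('wire at plate',[0,.002,.0725]),('bottom',[0,.022,.098]),('tip shoulder',[0,.003,.085])):
    p=proj(f,g+R@np.array(q));print(n,p,(p-[210,250])*5, g+R@np.array(q))
C=cloud(f);m=(f['z_map']>0)&(C[:,:,2]>.072)&(C[:,:,2]<.1)&(abs(C[:,:,0]-.5)<.03)&(abs(C[:,:,1]-.156)<.03)
vv,uu=np.nonzero(m)
for a,b in zip(uu,vv): print((a,b),C[b,a],end=' ')
c=cv2.resize(f['color'][285:320,235:280],None,fx=16,fy=16,interpolation=cv2.INTER_NEAREST);cv2.imwrite('pics/c11.png',c[:,:,::-1])
"
```

```text
tip [259.538 298.283] [247.689 241.417] [0.496 0.156 0.082]
tipmid [259.614 300.639] [248.071 253.194] [0.496 0.156 0.071]
wire at plate [259.632 301.194] [248.161 255.971] [0.496 0.156 0.069]
bottom [252.445 303.865] [212.224 269.324] [0.516 0.155 0.043]
tip shoulder [259.347 303.795] [246.737 268.976] [0.497 0.156 0.056]
(np.int64(247), np.int64(290)) [0.529 0.154 0.097] (np.int64(248), np.int64(290)) [0.526 0.154 0.099] (np.int64(249), np.int64(290)) [0.523 0.154 0.099] (np.int64(247), np.int64(291)) [0.528 0.155 0.094] (np.int64(248), np.int64(291)) [0.526 0.154 0.095] (np.int64(249), np.int64(291)) [0.523 0.154 0.096] (np.int64(250), np.int64(291)) [0.521 0.154 0.098] (np.int64(252), np.int64(291)) [0.516 0.154 0.1  ] (np.int64(259), np.int64(298)) [0.498 0.154 0.079] (np.int64(260), np.int64(298)) [0.496 0.153 0.079] (np.int64(259), np.int64(299)) [0.497 0.157 0.078] (np.int64(260), np.int64(299)) [0.495 0.155 0.077] (np.int64(259), np.int64(300)) [0.497 0.157 0.075] (np.int64(260), np.int64(300)) [0.496 0.155 0.072]
```

View pics/c11.png

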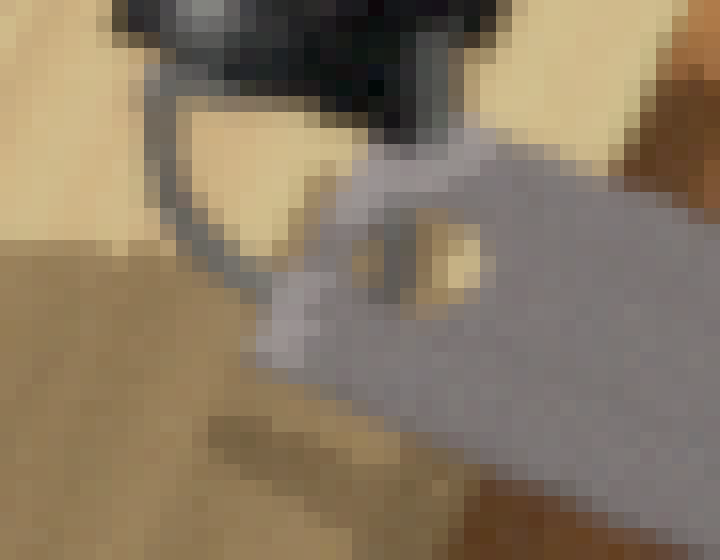

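The tip stands up through the hole: the depth points at (259,298)–(260,300) show metal above the plate at z .072–.079. I'll raise it slowly.

Call:
apply_moves(
  dp=[
    [0, 0, -0.04],
    [0, 0, -0.06],
    [0, 0, -0.06],
    [0, 0, -0.06],
    [0, 0, -0.06],
    [0, 0, -0.06],
    [0, 0, -0.06],
    [0, 0, -0.06],
    [0, 0, -0.06],
    [0, 0, -0.06],
    [0, 0, -0.03],
    [0, 0, 0],
  ],
  twist=[
    [0, 0, 0],
    [0, 0, 0],
    [0, 0, 0],
    [0, 0, 0],
    [0, 0, 0],
    [0, 0, 0],
    [0, 0, 0],
    [0, 0, 0],
    [0, 0, 0],
    [0, 0, 0],
    [0, 0, 0],
    [0, 0, 0],
  ],
  jaw=[255, 255, 255, 255, 255, 255, 255, 255, 255, 255, 255, 255],
)

```text
clock: 11.8
tcp_pos: [0.493, 0.1564, 0.3761]
orientation: [2.297, 2.14, 0.002]
contact_force: [0.4, -0.7, -0.5]
grip_width: 0.0108
```

```bash
python3 -c "
from hk import *
delta(.493,.1565,.306,85.9)
f=snap('side','side8')
c=cv2.resize(f['color'][210:370,180:350],None,fx=4,fy=3.7,interpolation=cv2.INTER_CUBIC);cv2.imwrite('pics/c12.png',c[:,:,::-1])
"
```

```text
t 11.8 grasp [0.493 0.156 0.221] yaw 85.94 tilt 0.13 F [ 0.391 -0.693 -0.53 ] w 0.0108 | need mm [  0.079  -0.184 -84.615] units [ 0.001 -0.002 -0.705] j [-0.649  0.251  0.26   1.975 -0.079  0.923  1.151]
twist units [0.001 0.    0.   ]
```

View pics/c12.png

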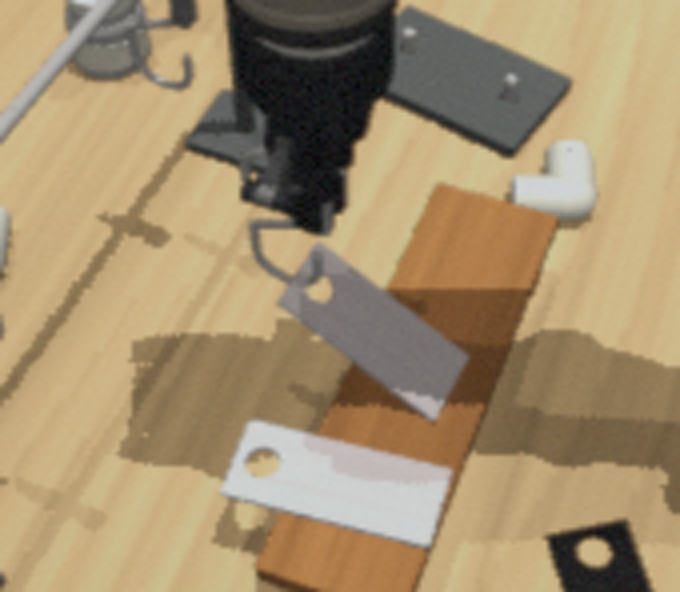

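Call:
apply_moves(
  dp=[
    [0, -0.02, -0.03],
    [0, -0.04, -0.05],
    [0, -0.04, -0.05],
    [0, -0.04, -0.05],
    [0, -0.04, -0.05],
    [0, -0.04, -0.05],
    [0, -0.03, -0.05],
    [0, -0.02, -0.05],
    [0, 0, -0.05],
    [0, 0, -0.05],
    [0, 0, -0.05],
    [0, 0, -0.05],
    [0, 0, -0.05],
    [0, 0, -0.04],
    [0, 0, -0.02],
    [0, 0, 0],
    [0, 0, 0],
  ],
  twist=[
    [0, 0, 0],
    [0, 0, 0],
    [0, 0, 0],
    [0, 0, 0],
    [0, 0, 0],
    [0, 0, 0],
    [0, 0, 0],
    [0, 0, 0],
    [0, 0, 0],
    [0, 0, 0],
    [0, 0, 0],
    [0, 0, 0],
    [0, 0, 0],
    [0, 0, 0],
    [0, 0, 0],
    [0, 0, 0],
    [0, 0, 0],
  ],
  jaw=[255, 255, 255, 255, 255, 255, 255, 255, 255, 255, 255, 255, 255, 255, 255, 255, 255],
)

```text
clock: 13.55
tcp_pos: [0.4574, 0.1587, 0.4655]
orientation: [2.298, 2.14, 0.0]
contact_force: [0.2, 0.7, -0.7]
grip_width: 0.0106
```

```bash
python3 -c "
from hk import *
delta(.620,.159,.306,85.9)
f=snap('side','side9')
c=cv2.resize(f['color'][170:370,150:350],None,fx=3,fy=3,interpolation=cv2.INTER_CUBIC);cv2.imwrite('pics/c13.png',c[:,:,::-1])
"
```

```text
t 13.6 grasp [0.458 0.159 0.311] yaw 85.93 tilt 0.09 F [ 0.229  0.707 -0.735] w 0.0106 | need mm [ 11.929 161.977   5.034] units [0.099 1.35  0.042] j [-0.699  0.094  0.255  1.936 -0.025  1.114  1.066]
twist units [0.001 0.    0.   ]
```

View pics/c13.png

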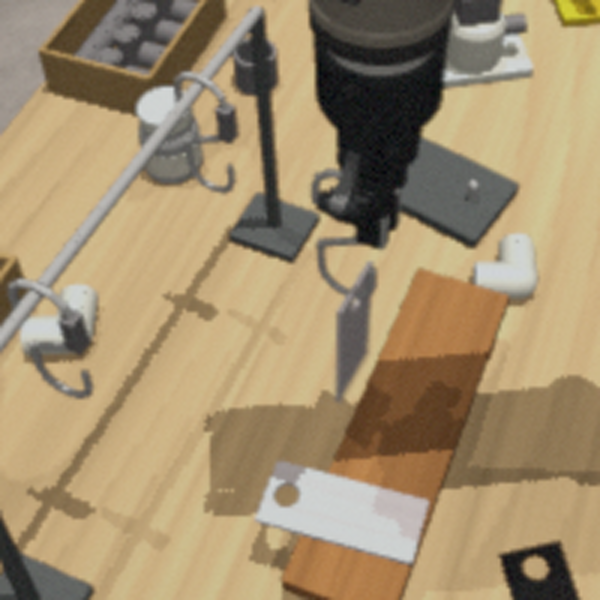

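```bash
python3 -c "
from hk import *
hook('side9')
f=np.load('side9.npz');C=cloud(f);o,R=st();g=o['tcp_pos']+R[:,2]*r.hold_point_z
P=(C-g)@R*1000
m=(f['z_map']>0)&(abs(P[:,:,0])<15)&(P[:,:,1]>15)&(P[:,:,1]<60)&(P[:,:,2]<20)&(P[:,:,2]>-45)
Q=P[m];print(len(Q),Q.min(0),Q.max(0));i=Q[:,1]>36;print('crook end lowest',Q[i][Q[i][:,2].argsort()[-6:]])
"
```

```text
n 238 x med -0.7813930859301731
lowest [ 10.642  16.11  129.972] (np.int64(266), np.int64(281))
35 near side None far [-0.151 21.144 38.129] 0 14
41 near side None far [-1.557 31.527 43.878] 0 11
47 near side None far [-1.865 40.144 49.204] 0 11
53 near side None far [-0.586 42.267 56.513] 0 4
59 near side [-1.     3.924 62.667] far [-2.973 41.7   63.628] 7 4
65 near side [ 0.188  2.023 66.949] far [-1.639 41.853 68.431] 5 6
71 near side [-0.491  1.887 72.955] far [-0.831 41.717 73.119] 5 5
77 near side [ 0.527  3.107 78.49 ] far [-0.888 41.783 79.943] 6 5
83 near side [-0.239  4.27  87.52 ] far [-2.773 17.39  88.01 ] 5 25
89 near side [-0.735  8.152 92.275] far [-1.584 16.933 91.328] 2 42
95 near side None far [-0.35  23.261 96.626] 0 25
101 near side None far [-13.748  15.394 103.629] 0 8
107 near side None far [ 10.666  15.943 110.688] 0 6
113 near side None far [ -0.827  16.423 115.717] 0 18
48 [ -5.261  26.061 -27.929] [ 1.402 46.611 10.2  ]
crook end lowest [[-1.055 44.28   2.267]
 [-1.248 46.61   3.573]
 [ 0.318 45.893  4.608]
 [-1.936 44.829  6.527]
 [-0.603 46.474  8.945]
 [-2.352 45.138 10.2  ]]
```

Call:
apply_moves(
  dp=[
    [0, 0.03, 0],
    [0.02, 0.06, 0.02],
    [0.03, 0.09, 0.02],
    [0.03, 0.09, 0.01],
    [0.02, 0.09, 0],
    [0, 0.09, 0],
    [0, 0.09, 0],
    [0, 0.06, 0],
    [0, 0.03, 0],
    [0, 0, 0],
    [0, 0, 0],
  ],
  twist=[
    [0, 0, 0],
    [0, 0, 0],
    [0, 0, 0],
    [0, 0, 0],
    [0, 0, 0],
    [0, 0, 0],
    [0, 0, 0],
    [0, 0, 0],
    [0, 0, 0],
    [0, 0, 0],
    [0, 0, 0],
  ],
  jaw=[255, 255, 255, 255, 255, 255, 255, 255, 255, 255, 255],
)

```text
clock: 14.7
tcp_pos: [0.5416, 0.1658, 0.4572]
orientation: [2.298, 2.139, -0.004]
contact_force: [-0.9, 1.1, 0.1]
grip_width: 0.0111
```

```bash
python3 -c "
from hk import *
delta(.620,.159,.3045,85.9)
f=snap('side','side10');hook('side10')
c=cv2.resize(f['color'][150:330,150:350],None,fx=4,fy=3.3,interpolation=cv2.INTER_CUBIC);cv2.imwrite('pics/c14.png',c[:,:,::-1])
"
```

```text
t 14.7 grasp [0.542 0.165 0.303] yaw 85.89 tilt 0.17 F [-0.86   1.111  0.094] w 0.0111 | need mm [-0.72  78.698 -2.008] units [-0.006  0.656 -0.017] j [-0.641  0.253  0.284  1.773 -0.075  1.128  1.166]
twist units [-0.     0.001 -0.   ]
n 232 x med -1.0221257084938395
lowest [ -7.272  14.65  129.953] (np.int64(234), np.int64(269))
35 near side None far [ 0.047 22.183 38.969] 0 9
41 near side None far [-2.404 30.605 43.913] 0 8
47 near side None far [-1.275 39.08  49.698] 0 10
53 near side None far [-0.742 44.156 55.859] 0 3
59 near side [-0.855  3.804 61.969] far [-2.069 42.104 62.284] 7 6
65 near side [-0.078  1.621 69.143] far [-1.804 42.527 68.908] 5 6
71 near side [ 0.888  1.27  73.797] far [-1.095 42.515 75.29 ] 5 2
77 near side [ 0.347  4.365 78.189] far [-3.725 41.538 78.516] 3 5
83 near side [ 0.127  3.954 85.653] far [-0.348 18.297 87.489] 4 26
89 near side [-1.032  5.689 90.555] far [-1.656 17.172 91.839] 3 35
95 near side None far [-1.376 16.382 96.67 ] 0 29
101 near side None far [ 10.368  14.594 103.172] 0 9
107 near side None far [ 11.639  13.961 110.574] 0 9
113 near side None far [ -0.186  14.818 115.557] 0 21
```

View pics/c14.png

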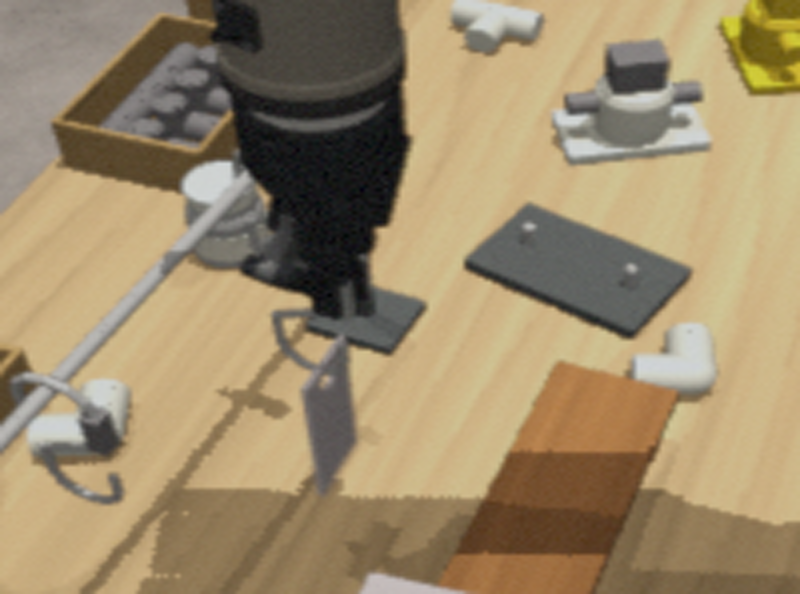

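Call:
apply_moves(
  dp=[
    [-0.005, 0.03, -0.015],
    [0, 0.06, -0.002],
    [0, 0.07, -0.002],
    [0, 0.07, -0.002],
    [0, 0.07, -0.002],
    [0, 0.07, 0],
    [0, 0.05, 0],
    [0, 0.02, 0],
    [0, 0, 0],
  ],
  twist=[
    [0, 0, 0],
    [0, 0, 0],
    [0, 0, 0],
    [0, 0, 0],
    [0, 0, 0],
    [0, 0, 0],
    [0, 0, 0],
    [0, 0, 0],
    [0, 0, 0],
  ],
  jaw=[255, 255, 255, 255, 255, 255, 255, 255, 255],
)

```text
clock: 15.65
tcp_pos: [0.5988, 0.1611, 0.4603]
orientation: [2.297, 2.14, -0.003]
contact_force: [0.2, 0.0, -1.5]
grip_width: 0.011
```

```bash
python3 -c "
from hk import *
delta(.620,.159,.3045,85.9)
f=snap('side','side11')
c=cv2.resize(f['color'][130:310,120:320],None,fx=4,fy=3.3,interpolation=cv2.INTER_CUBIC);cv2.imwrite('pics/c15.png',c[:,:,::-1])
"
```

```text
t 15.7 grasp [0.599 0.161 0.306] yaw 85.93 tilt 0.16 F [ 0.197  0.002 -1.502] w 0.0110 | need mm [-0.202 21.281  1.091] units [-0.002  0.177  0.009] j [-0.59   0.347  0.297  1.644 -0.106  1.167  1.232]
twist units [0.    0.001 0.   ]
```

View pics/c15.png

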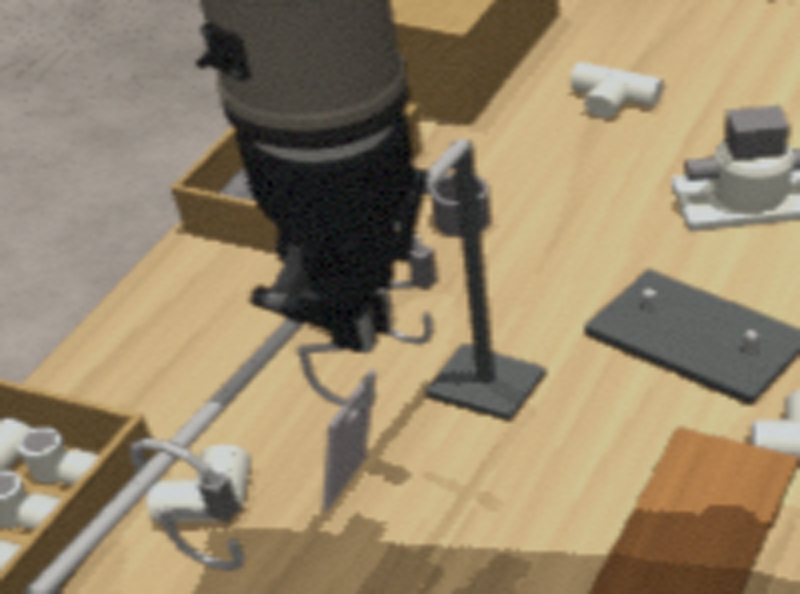

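Call:
apply_moves(
  dp=[
    [0, 0.03, 0.004],
    [0, 0.05, 0.004],
    [0, 0.05, 0],
    [0, 0.03, 0],
    [0, 0.01, 0],
    [0, 0, 0],
    [0, 0, 0.03],
    [0, 0, 0.06],
    [0, 0, 0.06],
    [0, 0, 0.06],
    [0, 0, 0.06],
    [0, 0, 0.03],
    [0, 0, 0.01],
    [0, 0, 0],
    [0, 0, 0],
  ],
  twist=[
    [0, 0, 0],
    [0, 0, 0],
    [0, 0, 0],
    [0, 0, 0],
    [0, 0, 0],
    [0, 0, 0],
    [0, 0, 0],
    [0, 0, 0],
    [0, 0, 0],
    [0, 0, 0],
    [0, 0, 0],
    [0, 0, 0],
    [0, 0, 0],
    [0, 0, 0],
    [0, 0, 0],
  ],
  jaw=[255, 255, 255, 255, 255, 255, 255, 255, 255, 255, 255, 255, 255, 255, 255],
)

```text
clock: 17.2
tcp_pos: [0.6194, 0.1599, 0.4177]
orientation: [2.297, 2.142, -0.006]
contact_force: [-0.3, 0.5, -1.1]
grip_width: 0.0108
```

```bash
python3 -c "
from hk import *
delta(.620,.159,.2605,85.9)
f=snap('side','side12')
c=cv2.resize(f['color'][130:310,120:320],None,fx=4,fy=3.3,interpolation=cv2.INTER_CUBIC);cv2.imwrite('pics/c16.png',c[:,:,::-1])
"
```

```text
t 17.2 grasp [0.619 0.159 0.263] yaw 86.00 tilt 0.23 F [-0.318  0.495 -1.073] w 0.0108 | need mm [-0.378  1.034  2.484] units [-0.003  0.009  0.021] j [-0.565  0.417  0.292  1.645 -0.129  1.102  1.263]
twist units [-0.001  0.001  0.001]
```

View pics/c16.png

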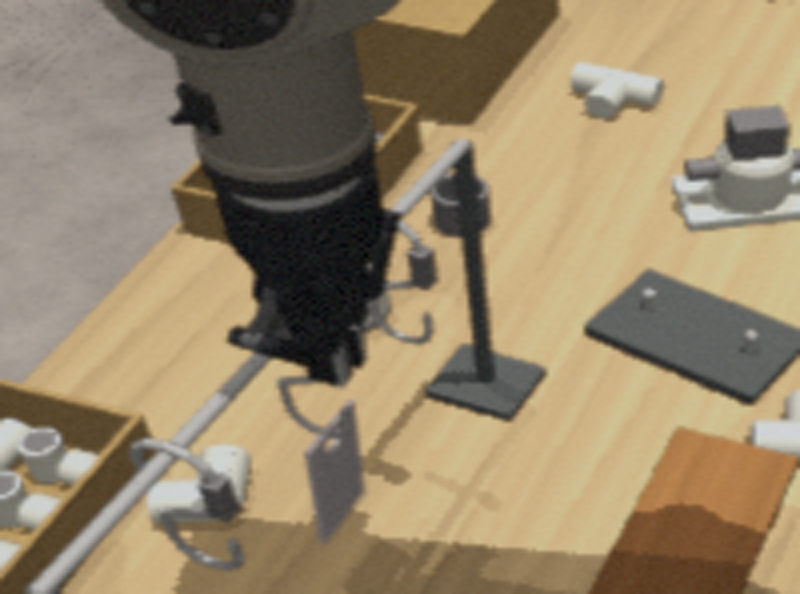

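Call:
apply_moves(
  dp=[
    [0, 0.005, 0.018],
    [0, 0, 0],
    [0, 0, 0],
    [0, 0, 0],
    [0, 0, 0],
    [0, 0, 0],
    [0, 0, 0],
    [0, 0, -0.03],
    [0, 0, -0.08],
    [0, 0, -0.12],
    [0, 0, -0.15],
    [0, 0, -0.15],
    [0, 0, -0.1],
    [0, 0, -0.03],
    [0, 0, 0],
  ],
  twist=[
    [0, 0, 0],
    [0, 0, 0],
    [0, 0, 0],
    [0, 0, 0],
    [0, 0, 0],
    [0, 0, 0],
    [0, 0, 0],
    [0, 0, 0],
    [0, 0, 0],
    [0, 0, 0],
    [0, 0, 0],
    [0, 0, 0],
    [0, 0, 0],
    [0, 0, 0],
    [0, 0, 0],
  ],
  jaw=[255, 255, 210, 190, 170, 150, 130, 120, 120, 120, 120, 120, 120, 120, 120],
)

```text
clock: 18.75
tcp_pos: [0.6208, 0.1597, 0.5058]
orientation: [2.295, 2.14, 0.006]
contact_force: [-0.2, 0.1, -0.1]
grip_width: 0.0452
```

```bash
python3 -c "
from hk import *
delta(.6275,.270,.33,85.9)
f=snap('side','side13')
c=cv2.resize(f['color'][130:330,120:320],None,fx=3.5,fy=3,interpolation=cv2.INTER_CUBIC);cv2.imwrite('pics/c17.png',c[:,:,::-1])
f=snap('top','top13')
"
```

```text
t 18.8 grasp [0.622 0.16  0.351] yaw 85.98 tilt 0.29 F [-0.162  0.141 -0.147] w 0.0452 | need mm [110.448  -1.948  21.146] units [ 0.92  -0.016  0.176] j [-0.576  0.354  0.308  1.533 -0.109  1.267  1.246]
twist units [ 0.002 -0.     0.001]
```

View pics/c17.png

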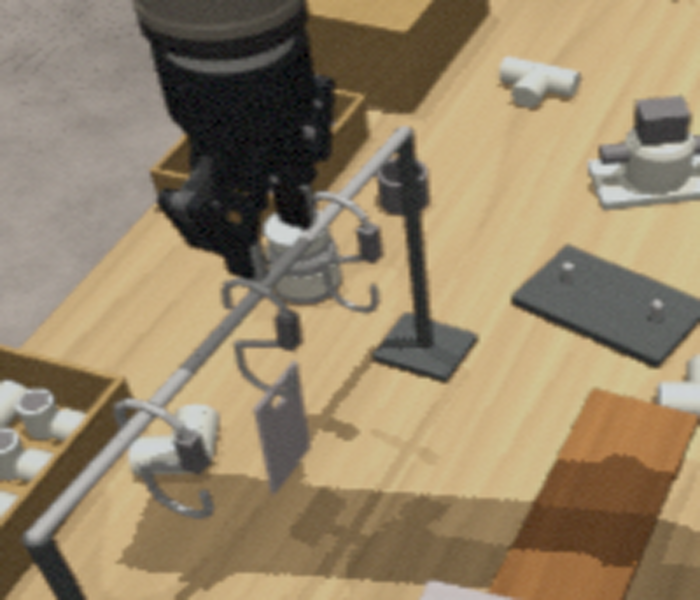

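The first plate hangs on the middle hook. Hook A, at image-left on the rail, is next.

Call:
apply_moves(
  dp=[
    [0.05, 0, 0],
    [0.12, 0, 0.02],
    [0.15, 0, 0.03],
    [0.15, -0.01, 0.03],
    [0.15, 0, 0.03],
    [0.15, 0, 0.02],
    [0.1, 0, 0.02],
    [0.04, 0, 0.01],
    [0.01, 0, 0],
    [0, 0, 0],
    [0, 0, 0],
  ],
  twist=[
    [0, 0, 0],
    [0, 0, 0],
    [0, 0, 0],
    [0, 0, 0],
    [0, 0, 0],
    [0, 0, 0],
    [0, 0, 0],
    [0, 0, 0],
    [0, 0, 0],
    [0, 0, 0],
    [0, 0, 0],
  ],
  jaw=[120, 120, 120, 120, 120, 120, 120, 120, 120, 120, 120],
)

```text
clock: 19.95
tcp_pos: [0.6265, 0.2831, 0.4788]
orientation: [-2.293, -2.147, 0.007]
contact_force: [0.4, 0.0, 0.4]
grip_width: 0.0451
```

```bash
python3 -c "
from hk import *
delta(.6265,.270,.261,85.9)
"
```

```text
t 19.9 grasp [0.626 0.283 0.324] yaw 86.22 tilt 0.25 F [0.403 0.008 0.393] w 0.0451 | need mm [-12.417   1.562  63.087] units [-0.103  0.013  0.526] j [-0.698  0.455  0.27   1.444 -0.122  1.263  1.087]
twist units [-0.001  0.001  0.003]
```

Call:
apply_moves(
  dp=[
    [-0.09, 0.01, 0],
    [0, 0, 0],
    [-0.01, 0, 0.03],
    [0, 0, 0.06],
    [0, 0, 0.08],
    [0, 0, 0.08],
    [0, 0, 0.08],
    [0, 0, 0.08],
    [0, 0, 0.05],
    [0, 0, 0.02],
    [0, 0, 0],
    [0, 0, 0],
  ],
  twist=[
    [0, 0, 0.003],
    [0, 0, 0],
    [0, 0, 0],
    [0, 0, 0],
    [0, 0, 0],
    [0, 0, 0],
    [0, 0, 0],
    [0, 0, 0],
    [0, 0, 0],
    [0, 0, 0],
    [0, 0, 0],
    [0, 0, 0],
  ],
  jaw=[120, 120, 120, 120, 120, 120, 120, 120, 120, 120, 120, 120],
)

```text
clock: 21.15
tcp_pos: [0.627, 0.2667, 0.4155]
orientation: [2.305, 2.134, -0.009]
contact_force: [-0.2, -0.5, 0.3]
grip_width: 0.0453
```

```bash
python3 -c "
from hk import *
delta(.6265,.270,.261,85.9)
f=snap('side','side14')
c=cv2.resize(f['color'][130:330,90:290],None,fx=3.5,fy=3,interpolation=cv2.INTER_CUBIC);cv2.imwrite('pics/c18.png',c[:,:,::-1])
"
```

```text
t 21.1 grasp [0.626 0.266 0.261] yaw 85.59 tilt 0.35 F [-0.155 -0.49   0.311] w 0.0453 | need mm [ 3.989 -0.159 -0.254] units [ 0.033 -0.001 -0.002] j [-0.676  0.489  0.264  1.538 -0.133  1.139  1.108]
twist units [-0.002  0.002 -0.003]
```

View pics/c18.png

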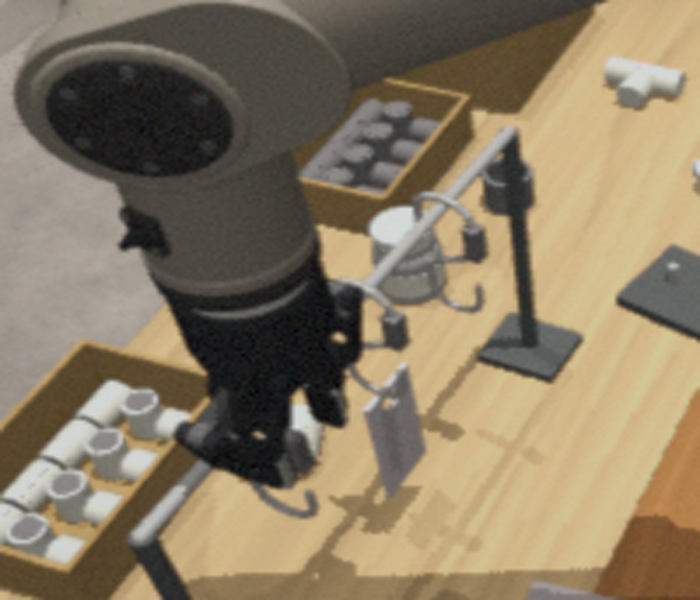

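Call:
apply_moves(
  dp=[
    [0.028, 0, 0],
    [0, 0, 0],
    [0, 0, 0],
    [0, 0, 0],
    [0, 0, 0],
    [0, 0, 0],
    [0, 0, 0],
    [0, 0, 0],
  ],
  twist=[
    [-0.002, 0.002, -0.003],
    [0, 0, 0],
    [0, 0, 0],
    [0, 0, 0],
    [0, 0, 0],
    [0, 0, 0],
    [0, 0, 0],
    [0, 0, 0],
  ],
  jaw=[120, 120, 150, 180, 255, 255, 255, 255],
)

```text
clock: 22.0
tcp_pos: [0.6276, 0.2704, 0.4173]
orientation: [2.297, 2.141, 0.005]
contact_force: [0.4, -0.5, 0.2]
grip_width: 0.0106
```

```bash
python3 -c "
from hk import *
delta(.6265,.270,.306,85.9)
f=snap('side','side14b');hook('side14b')
"
```

```text
t 22.0 grasp [0.628 0.271 0.263] yaw 85.98 tilt 0.21 F [ 0.376 -0.483  0.244] w 0.0106 | need mm [ -0.707  -1.432 -43.409] units [-0.006 -0.012 -0.362] j [-0.678  0.488  0.261  1.534 -0.134  1.134  1.111]
twist units [ 0.002 -0.001  0.001]
n 113 x med -0.21441919972215748
lowest [  0.183  22.496 102.211] (np.int64(172), np.int64(301))
41 near side None far [ 0.266 27.211 46.321] 0 5
47 near side None far [ 1.039 33.864 48.365] 0 6
53 near side None far [ 0.591 40.542 55.687] 0 4
59 near side [-1.331  1.204 62.867] far [-0.155 38.983 62.362] 7 5
65 near side [-1.39   0.144 68.923] far [-0.08  38.878 67.322] 3 5
71 near side [-0.639  0.85  72.931] far [ 0.077 41.653 73.633] 6 4
77 near side [ 0.306  0.705 79.31 ] far [-1.263 40.002 78.783] 6 6
83 near side [-0.944  2.946 87.17 ] far [-0.889 39.323 85.369] 2 8
89 near side [ 0.059  4.752 92.063] far [-0.717 34.002 93.479] 6 13
95 near side [ 0.74   8.475 96.132] far [-0.96  24.109 98.013] 1 23
101 near side None far [ -1.483  23.428 101.775] 0 3
```

Call:
apply_moves(
  dp=[
    [0, 0, -0.03],
    [0, 0, -0.05],
    [0, 0, -0.06],
    [0, 0, -0.06],
    [0, 0, -0.06],
    [0, 0, -0.04],
    [0, 0, -0.02],
    [0, 0, 0],
    [0, 0, 0],
  ],
  twist=[
    [0, 0, 0],
    [0, 0, 0],
    [0, 0, 0],
    [0, 0, 0],
    [0, 0, 0],
    [0, 0, 0],
    [0, 0, 0],
    [0, 0, 0],
    [0, 0, 0],
  ],
  jaw=[255, 255, 255, 255, 255, 255, 255, 255, 255],
)

```text
clock: 22.95
tcp_pos: [0.6275, 0.2702, 0.4599]
orientation: [2.297, 2.141, 0.007]
contact_force: [0.2, -0.7, -0.8]
grip_width: 0.0108
```

```bash
python3 -c "
from hk import *
delta(.6265,.270,.306,85.9)
"
```

```text
t 22.9 grasp [0.628 0.27  0.305] yaw 85.97 tilt 0.26 F [ 0.188 -0.733 -0.803] w 0.0108 | need mm [-0.607 -1.615 -0.805] units [-0.005 -0.013 -0.007] j [-0.683  0.457  0.269  1.484 -0.126  1.213  1.104]
twist units [ 0.002 -0.001  0.001]
```

Call:
apply_moves(
  dp=[
    [0, -0.04, 0],
    [0, -0.08, 0],
    [0, -0.1, 0],
    [0, -0.1, 0],
    [0, -0.1, 0],
    [0, -0.1, 0],
    [0, -0.1, 0],
    [-0.05, -0.07, 0],
    [-0.08, -0.04, 0],
    [-0.07, 0, 0],
    [-0.03, 0, 0],
    [0, 0, 0],
    [0, 0, 0],
  ],
  twist=[
    [0, 0, 0],
    [0, 0, 0],
    [0, 0, 0],
    [0, 0, 0],
    [0, 0, 0],
    [0, 0, 0],
    [0, 0, 0],
    [0, 0, 0],
    [0, 0, 0],
    [0, 0, 0],
    [0, 0, 0],
    [0, 0, 0],
    [0, 0, 0],
  ],
  jaw=[255, 255, 255, 255, 255, 255, 255, 255, 255, 255, 255, 255, 255],
)

```text
clock: 24.25
tcp_pos: [0.5292, 0.2457, 0.459]
orientation: [2.298, 2.141, 0.005]
contact_force: [1.1, 0.8, -0.4]
grip_width: 0.0109
```

```bash
python3 -c "
from hk import *
from m2 import *
delta(.4955,.2487,.118,85.9)
f=snap('side','side15');hook('side15');q=run('side15');plates(q[0],q[1],q[3],q[4],q[5])
"
```

```text
t 24.2 grasp [0.5296 0.2459 0.3043] yaw 85.94 tilt 0.18 F [ 1.0792  0.7708 -0.4055] w 0.0109 | need mm [  0.0806 -34.7544 186.1818] units [ 0.0007 -0.2896  1.5515] j [-0.7527  0.2801  0.2628  1.732  -0.0791  1.1366  1.0333]
twist units [ 0.0013 -0.0008  0.0003]
n 137 x med -0.0413165860490272
lowest [  0.1994  23.0274 102.1667] (np.int64(217), np.int64(294))
35 near side None far [ 0.5057 19.2218 40.1065] 0 6
41 near side None far [ 0.4976 26.8067 44.6647] 0 12
47 near side None far [ 0.41   36.8403 49.8097] 0 13
53 near side None far [-0.0038 42.725  57.9891] 0 3
59 near side [-0.8644  1.2562 63.1981] far [ 0.5396 41.0111 62.5773] 6 6
65 near side [ 0.354   0.9983 68.0037] far [ 0.1886 39.6338 66.8893] 5 5
71 near side [ 0.0194  1.9142 74.1196] far [ 0.6037 40.1575 72.4776] 5 5
77 near side [-1.4922  0.0458 79.7575] far [-0.5399 40.4811 79.14  ] 5 4
83 near side [ 0.4335  1.6884 84.6555] far [-0.6304 39.0742 84.2726] 4 6
89 near side [ 0.0282  6.3179 91.5971] far [-0.9582 34.8563 93.3282] 8 15
95 near side None far [-0.5763 24.5525 98.1646] 0 25
101 near side None far [ -0.2259  23.0794 101.4079] 0 4
plate[265.0507 340.576 ] 1125 c [452.5711 243.8244] wh [120.4997  52.6247] a 2.82 zmed 0.0678
  hole px (245.21784776902885, 334.9081364829396) area 63.5 [0.4958 0.2479 0.069 ]
```

Call:
apply_moves(
  dp=[
    [0, 0, 0.05],
    [0, 0, 0.12],
    [0, 0, 0.15],
    [0, 0, 0.15],
    [0, 0, 0.15],
    [0, 0, 0.15],
    [0, 0, 0.15],
    [0, 0, 0.15],
    [0, 0, 0.14],
    [0, 0, 0.12],
    [0, 0, 0.09],
    [0, 0, 0.05],
    [0, 0, 0.02],
    [0, 0, 0],
    [0, 0, 0],
  ],
  twist=[
    [0, 0, 0],
    [0, 0, 0],
    [0, 0, 0],
    [0, 0, 0],
    [0, 0, 0],
    [0, 0, 0],
    [0, 0, 0],
    [0, 0, 0],
    [0, 0, 0],
    [0, 0, 0],
    [0, 0, 0],
    [0, 0, 0],
    [0, 0, 0],
    [0, 0, 0],
    [0, 0, 0],
  ],
  jaw=[255, 255, 255, 255, 255, 255, 255, 255, 255, 255, 255, 255, 255, 255, 255],
)

```text
clock: 25.8
tcp_pos: [0.5312, 0.25, 0.2679]
orientation: [2.293, 2.146, 0.004]
contact_force: [-0.1, -0.3, -0.5]
grip_width: 0.0109
```

```bash
python3 -c "
from hk import *
delta(.4955,.2487,.1185,85.9)
"
```

```text
t 25.8 grasp [0.532 0.25  0.113] yaw 86.18 tilt 0.17 F [-0.113 -0.326 -0.465] w 0.0109 | need mm [ -3.83  -35.955  -5.359] units [-0.032 -0.3   -0.045] j [-0.711  0.503  0.215  1.897 -0.15   0.754  1.092]
twist units [ 0.001 -0.001  0.002]
```

Call:
apply_moves(
  dp=[
    [-0.03, 0, -0.045],
    [0, 0, 0],
    [0, -0.05, 0],
    [0, -0.05, 0],
    [0, 0, 0],
    [0, 0, 0],
  ],
  twist=[
    [0, 0, 0.002],
    [0, 0, 0],
    [0, 0, 0],
    [0, 0, 0],
    [0, 0, 0],
    [0, 0, 0],
  ],
  jaw=[255, 255, 255, 255, 255, 255],
)

```text
clock: 26.4
tcp_pos: [0.5183, 0.2471, 0.2761]
orientation: [2.298, 2.14, 0.011]
contact_force: [-0.1, -0.2, -1.3]
grip_width: 0.0109
```

```bash
python3 -c "
from hk import *
delta(.4955,.2487,.1185,85.9)
"
```

```text
t 26.4 grasp [0.519 0.248 0.121] yaw 85.91 tilt 0.39 F [-0.096 -0.202 -1.335] w 0.0109 | need mm [ -0.681 -23.71    2.752] units [-0.006 -0.198  0.023] j [-0.723  0.473  0.219  1.925 -0.145  0.752  1.077]
twist units [ 0.003 -0.002  0.   ]
```

Call:
apply_moves(
  dp=[
    [-0.004, 0, 0.022],
    [0, 0, 0],
    [0, -0.04, 0],
    [0, -0.05, 0],
    [0, -0.05, 0],
    [0, -0.03, 0],
    [0, -0.01, 0],
    [0, 0, 0],
    [0, 0, 0],
  ],
  twist=[
    [0.003, -0.002, 0],
    [0, 0, 0],
    [0, 0, 0],
    [0, 0, 0],
    [0, 0, 0],
    [0, 0, 0],
    [0, 0, 0],
    [0, 0, 0],
    [0, 0, 0],
  ],
  jaw=[255, 255, 255, 255, 255, 255, 255, 255, 255],
)

```text
clock: 27.3
tcp_pos: [0.4944, 0.2485, 0.273]
orientation: [-2.298, -2.141, 0.003]
contact_force: [0.9, -0.2, -0.9]
grip_width: 0.0106
```

```bash
python3 -c "
from hk import *
from m2 import *
delta(.4955,.2487,.1185,85.9)
f=snap('side','side16');q=run('side16');plates(q[0],q[1],q[3],q[4],q[5])
c=cv2.resize(f['color'][290:370,200:300],None,fx=7,fy=7,interpolation=cv2.INTER_CUBIC);cv2.imwrite('pics/c19.png',c[:,:,::-1])
"
```

```text
t 27.3 grasp [0.4941 0.2484 0.1183] yaw 85.96 tilt 0.11 F [ 0.9133 -0.151  -0.8883] w 0.0106 | need mm [ 0.393   1.3965 -0.1964] units [ 0.0033  0.0116 -0.0016] j [-0.7496  0.4501  0.2168  1.9728 -0.1405  0.7348  1.0511]
twist units [-0.0008  0.0004  0.0005]
plate[266.7201 341.5617] 1029 c [452.6661 244.2631] wh [120.3375  51.1919] a 3.59 zmed 0.0678
```

View pics/c19.png

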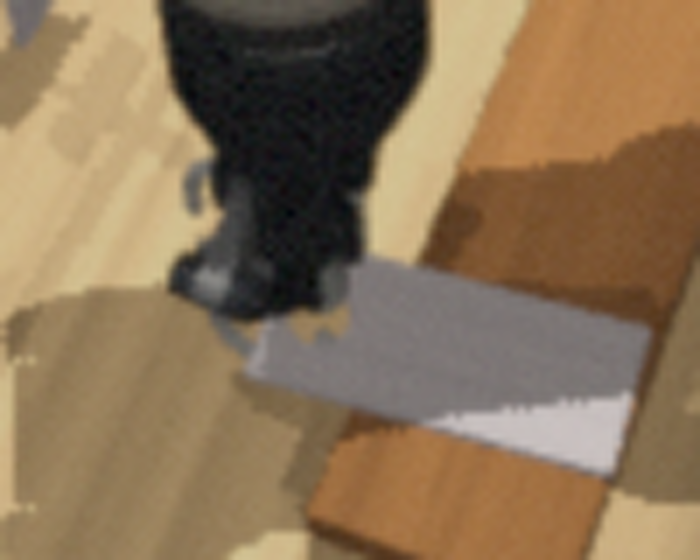

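The plate end is in the hook's gap and hasn't moved. I'll shift 1.4 mm forward and raise the tip through.

Call:
apply_moves(
  dp=[
    [0.003, 0.01, 0],
    [0, 0, -0.04],
    [0, 0, -0.06],
    [0, 0, -0.06],
    [0, 0, -0.02],
    [0, 0, 0],
    [0, 0, 0],
  ],
  twist=[
    [0, 0, 0],
    [0, 0, 0],
    [0, 0, 0],
    [0, 0, 0],
    [0, 0, 0],
    [0, 0, 0],
    [0, 0, 0],
  ],
  jaw=[255, 255, 255, 255, 255, 255, 255],
)

```text
clock: 28.05
tcp_pos: [0.4967, 0.2487, 0.2974]
orientation: [-2.299, -2.141, -0.0]
contact_force: [0.2, -0.1, -1.0]
grip_width: 0.0106
```

```bash
python3 -c "
from hk import *
from m2 import *
delta(.4955,.2487,.14,85.9)
f=snap('side','side17');q=run('side17');plates(q[0],q[1],q[3],q[4],q[5])
C=cloud(f);m=(f['z_map']>0)&(C[:,:,2]>.0725)&(C[:,:,2]<.09)&(abs(C[:,:,0]-.5)<.03)&(abs(C[:,:,1]-.249)<.03)
print(C[m])
c=cv2.resize(f['color'][315:355,225:275],None,fx=14,fy=14,interpolation=cv2.INTER_NEAREST);cv2.imwrite('pics/c20.png',c[:,:,::-1])
"
```

```text
t 28.1 grasp [0.4967 0.2487 0.1427] yaw 85.90 tilt 0.01 F [ 0.2121 -0.1059 -0.9898] w 0.0106 | need mm [-0.0861 -1.1756  2.7079] units [-0.0007 -0.0098  0.0226] j [-0.7563  0.4169  0.2267  1.9535 -0.1292  0.7848  1.0425]
twist units [ 0. -0.  0.]
plate[265.441  340.8775] 1102 c [452.5348 244.0562] wh [120.7543  51.8712] a 3.35 zmed 0.0679
  hole px (245.35833333333332, 335.0277777777777) area 60.0 [0.4954 0.2481 0.069 ]
[[0.4998 0.2442 0.078 ]
 [0.5015 0.2462 0.0757]
 [0.4982 0.2478 0.0808]
 [0.4965 0.2462 0.079 ]
 [0.5003 0.2489 0.0769]
 [0.4973 0.2499 0.0806]
 [0.4963 0.2472 0.0762]
 [0.4977 0.2496 0.0752]
 [0.4956 0.2489 0.0752]
 [0.4706 0.2636 0.0725]]
```

View pics/c20.png

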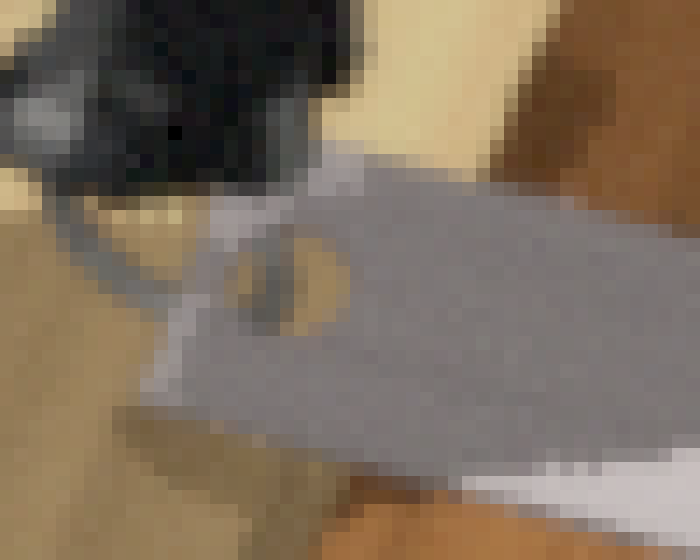

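Again the tip is through the hole, with metal at z .075–.081 around (.498,.248). I'll lift the same way as before.

Call:
apply_moves(
  dp=[
    [0, 0, -0.04],
    [0, 0, -0.06],
    [0, 0, -0.06],
    [0, 0, -0.06],
    [0, 0, -0.06],
    [0, 0, -0.06],
    [0, 0, -0.06],
    [0, 0, -0.06],
    [0, 0, -0.06],
    [0, 0, -0.06],
    [0, 0, -0.05],
    [0, -0.02, -0.05],
    [0, -0.03, -0.05],
    [0, -0.04, -0.05],
    [0, -0.04, -0.05],
    [0, -0.04, -0.05],
    [0, -0.03, -0.05],
    [0, -0.02, -0.05],
    [0, 0, -0.05],
    [0, 0, -0.03],
  ],
  twist=[
    [0, 0, 0],
    [0, 0, 0],
    [0, 0, 0],
    [0, 0, 0],
    [0, 0, 0],
    [0, 0, 0],
    [0, 0, 0],
    [0, 0, 0],
    [0, 0, 0],
    [0, 0, 0],
    [0, 0, 0],
    [0, 0, 0],
    [0, 0, 0],
    [0, 0, 0],
    [0, 0, 0],
    [0, 0, 0],
    [0, 0, 0],
    [0, 0, 0],
    [0, 0, 0],
    [0, 0, 0],
  ],
  jaw=[255, 255, 255, 255, 255, 255, 255, 255, 255, 255, 255, 255, 255, 255, 255, 255, 255, 255, 255, 255],
)

```text
clock: 30.1
tcp_pos: [0.4669, 0.2505, 0.4352]
orientation: [-2.298, -2.141, 0.004]
contact_force: [0.0, -0.2, -1.9]
grip_width: 0.0108
```

```bash
python3 -c "
from hk import *
delta(.6275,.2705,.3045,85.9)
f=snap('side','side18')
c=cv2.resize(f['color'][170:370,150:350],None,fx=3,fy=3,interpolation=cv2.INTER_CUBIC);cv2.imwrite('pics/c21.png',c[:,:,::-1])
"
```

```text
t 30.1 grasp [0.467 0.25  0.28 ] yaw 85.93 tilt 0.15 F [ 0.004 -0.244 -1.888] w 0.0108 | need mm [ 31.449 159.085 -24.439] units [ 0.262  1.326 -0.204] j [-0.823  0.208  0.249  1.879 -0.059  1.065  0.949]
twist units [-0.001  0.001  0.   ]
```

View pics/c21.png

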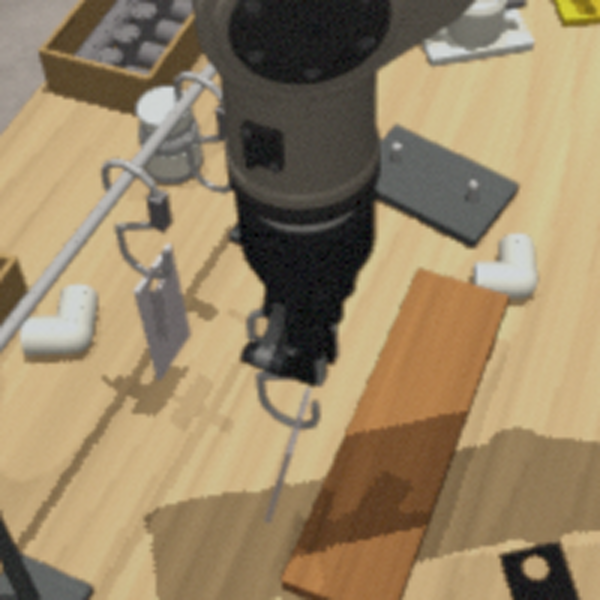

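Call:
apply_moves(
  dp=[
    [0, 0, -0.04],
    [0, 0.01, -0.06],
    [0.01, 0.02, -0.06],
    [0.02, 0.03, -0.03],
    [0.03, 0.04, -0.01],
    [0.04, 0.05, 0],
    [0.04, 0.06, 0],
    [0.04, 0.06, 0],
    [0.03, 0.06, 0],
    [0.02, 0.06, 0],
    [0.01, 0.06, 0],
    [0, 0.05, 0],
    [0, 0.03, 0],
    [0, 0.01, 0],
    [0, 0, 0],
    [0, 0, 0],
  ],
  twist=[
    [0, 0, 0],
    [0, 0, 0],
    [0, 0, 0],
    [0, 0, 0],
    [0, 0, 0],
    [0, 0, 0],
    [0, 0, 0],
    [0, 0, 0],
    [0, 0, 0],
    [0, 0, 0],
    [0, 0, 0],
    [0, 0, 0],
    [0, 0, 0],
    [0, 0, 0],
    [0, 0, 0],
    [0, 0, 0],
  ],
  jaw=[255, 255, 255, 255, 255, 255, 255, 255, 255, 255, 255, 255, 255, 255, 255, 255],
)

```text
clock: 31.75
tcp_pos: [0.5409, 0.2766, 0.4598]
orientation: [-2.3, -2.139, 0.007]
contact_force: [0.2, 0.3, -1.2]
grip_width: 0.0111
```

```bash
python3 -c "
from hk import *
delta(.6275,.2705,.3045,85.9)
f=snap('side','side19');hook('side19')
c=cv2.resize(f['color'][170:370,130:330],None,fx=3,fy=3,interpolation=cv2.INTER_CUBIC);cv2.imwrite('pics/c22.png',c[:,:,::-1])
"
```

```text
t 31.8 grasp [0.54  0.276 0.305] yaw 85.86 tilt 0.25 F [ 0.189  0.346 -1.23 ] w 0.0111 | need mm [ 0.65  87.265  0.315] units [0.005 0.727 0.003] j [-0.781  0.324  0.266  1.672 -0.091  1.162  1.006]
twist units [-0.001  0.001 -0.   ]
n 193 x med 0.030282537200485474
lowest [  7.048  13.4   129.495] (np.int64(210), np.int64(316))
41 near side None far [ 0.577 23.634 45.29 ] 0 7
47 near side None far [ 0.328 33.351 50.249] 0 9
53 near side None far [ 0.662 41.038 54.302] 0 7
59 near side [-0.801  1.317 63.393] far [ 0.187 40.718 62.966] 6 5
65 near side [ 0.054  0.151 67.825] far [ 0.285 39.907 68.026] 6 6
71 near side [ 0.386  2.057 74.129] far [ 0.071 39.905 75.404] 4 6
77 near side [ 0.054  0.815 79.741] far [ 0.638 39.863 80.831] 6 4
83 near side [ 0.172  1.745 86.043] far [-0.645 38.327 86.238] 4 9
89 near side [14.063  7.533 91.649] far [-2.131 19.923 91.815] 16 47
95 near side [ 8.388  7.364 97.624] far [-0.274 23.905 98.515] 4 26
101 near side [ 18.369   5.757 103.582] far [-16.782  21.343 102.085] 2 2
107 near side [ 18.655   6.347 109.364] far [-15.313  21.425 109.425] 1 2
113 near side [ 19.504   6.737 116.107] far [ -1.543  16.619 115.866] 1 8
```

View pics/c22.png

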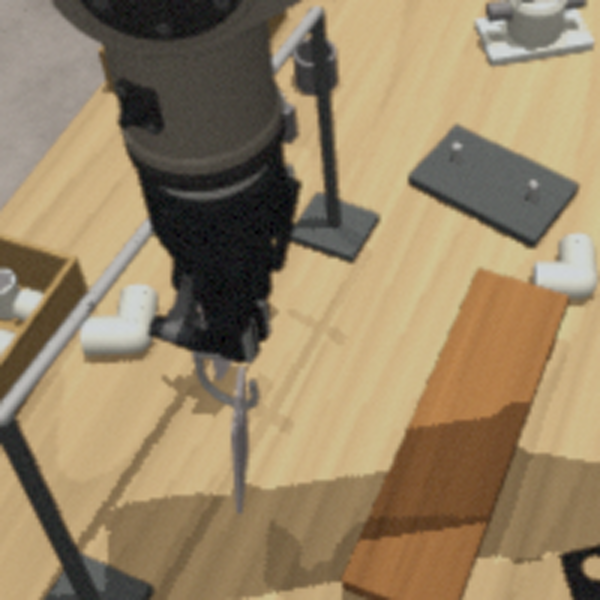

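Call:
apply_moves(
  dp=[
    [0.005, 0.03, 0],
    [0, 0.06, 0],
    [0, 0.07, 0],
    [0, 0.07, 0],
    [0, 0.07, 0],
    [0, 0.07, 0],
    [0, 0.07, 0],
    [0, 0.07, 0],
    [0, 0.07, 0],
    [0, 0.05, 0],
    [0, 0.02, 0],
    [0, 0, 0],
    [0, 0, 0],
  ],
  twist=[
    [0, 0, 0],
    [0, 0, 0],
    [0, 0, 0],
    [0, 0, 0],
    [0, 0, 0],
    [0, 0, 0],
    [0, 0, 0],
    [0, 0, 0],
    [0, 0, 0],
    [0, 0, 0],
    [0, 0, 0],
    [0, 0, 0],
    [0, 0, 0],
  ],
  jaw=[255, 255, 255, 255, 255, 255, 255, 255, 255, 255, 255, 255, 255],
)

```text
clock: 33.1
tcp_pos: [0.6261, 0.2709, 0.4591]
orientation: [-2.3, -2.139, 0.007]
contact_force: [-1.0, -0.7, -1.7]
grip_width: 0.011
```

```bash
python3 -c "
from hk import *
delta(.6285,.2705,.262,85.9)
"
```

```text
t 33.1 grasp [0.626 0.27  0.304] yaw 85.85 tilt 0.26 F [-0.963 -0.706 -1.737] w 0.0110 | need mm [ 0.384  3.037 42.372] units [0.003 0.025 0.353] j [-0.693  0.459  0.281  1.485 -0.13   1.221  1.104]
twist units [-0.002  0.002 -0.   ]
```

Call:
apply_moves(
  dp=[
    [0, 0.022, 0],
    [0, 0, 0.03],
    [0, 0, 0.06],
    [0, 0, 0.06],
    [0, 0, 0.06],
    [0, 0, 0.06],
    [0, 0, 0.03],
    [0, 0, 0.02],
    [0, 0, 0.01],
    [0, 0, 0],
    [0, 0, 0],
  ],
  twist=[
    [-0.002, 0.002, 0],
    [0, 0, 0],
    [0, 0, 0],
    [0, 0, 0],
    [0, 0, 0],
    [0, 0, 0],
    [0, 0, 0],
    [0, 0, 0],
    [0, 0, 0],
    [0, 0, 0],
    [0, 0, 0],
  ],
  jaw=[255, 255, 255, 255, 255, 255, 255, 255, 255, 255, 255],
)

```text
clock: 34.2
tcp_pos: [0.6282, 0.2713, 0.4176]
orientation: [-2.299, -2.141, -0.005]
contact_force: [-0.9, -0.5, -0.7]
grip_width: 0.0109
```

```bash
python3 -c "
from hk import *
delta(.6285,.2705,.262,85.9)
f=snap('side','side20')
c=cv2.resize(f['color'][150:350,90:290],None,fx=3.5,fy=3,interpolation=cv2.INTER_CUBIC);cv2.imwrite('pics/c23.png',c[:,:,::-1])
"
```

```text
t 34.2 grasp [0.629 0.272 0.263] yaw 85.92 tilt 0.20 F [-0.869 -0.463 -0.685] w 0.0109 | need mm [-1.216  0.055  0.929] units [-0.01   0.     0.008] j [-0.686  0.49   0.272  1.532 -0.142  1.136  1.115]
twist units [ 0.001 -0.001  0.   ]
```

View pics/c23.png

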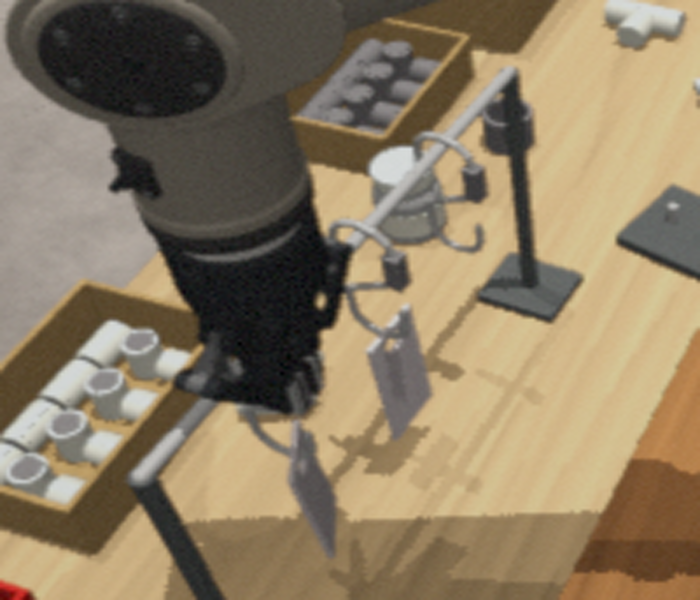

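Call:
apply_moves(
  dp=[
    [0, 0, 0.008],
    [0, 0, 0],
    [0, 0, 0],
    [0, 0, 0],
    [0, 0, 0],
    [0, 0, 0],
    [0, 0, 0],
    [0, 0, -0.03],
    [0, 0, -0.08],
    [0, 0, -0.12],
    [0, 0, -0.15],
    [0, 0, -0.15],
    [0, 0, -0.1],
    [0, 0, -0.03],
    [0, 0, 0],
  ],
  twist=[
    [0, 0, 0],
    [0, 0, 0],
    [0, 0, 0],
    [0, 0, 0],
    [0, 0, 0],
    [0, 0, 0],
    [0, 0, 0],
    [0, 0, 0],
    [0, 0, 0],
    [0, 0, 0],
    [0, 0, 0],
    [0, 0, 0],
    [0, 0, 0],
    [0, 0, 0],
    [0, 0, 0],
  ],
  jaw=[255, 255, 210, 190, 170, 150, 130, 120, 120, 120, 120, 120, 120, 120, 120],
)

```text
clock: 35.75
tcp_pos: [0.6284, 0.2709, 0.5055]
orientation: [2.298, 2.14, 0.014]
contact_force: [0.3, 0.3, 0.1]
grip_width: 0.0451
```

```bash
python3 -c "
from hk import *
from meas import *
delta(.514,-.327,.33,85.9)
f=snap('side','side21')
c=cv2.resize(f['color'][130:330,90:310],None,fx=3.5,fy=3,interpolation=cv2.INTER_CUBIC);cv2.imwrite('pics/c24.png',c[:,:,::-1])
snap('top','top21')
for t in('top21','side21'):
    f,C,hsv,V,Sa,W,u,v=run(t)
    rect(C[W(.4,.65,-.42,-.22,.100,.12)],t+'grip'); rect(C[W(.4,.65,-.42,-.22,.006,.0165)&(Sa<60)],t+'flange')
"
```

```text
t 35.8 grasp [0.6295 0.2717 0.3508] yaw 85.91 tilt 0.53 F [0.2644 0.283  0.095 ] w 0.0451 | need mm [-605.5071  -72.6455   16.875 ] units [-5.0459 -0.6054  0.1406] j [-0.6945  0.4318  0.2885  1.4217 -0.1255  1.2968  1.1011]
twist units [ 0.0035 -0.0027  0.    ]
top21grip 243 c [ 524.4916 -366.9209] wh [45.3878 33.969 ] a 34.92 zmed 0.1087
top21flange 407 c [ 524.6591 -366.9528] wh [119.5378  71.6609] a 33.05 zmed 0.0116
side21grip 123 c [ 523.123  -370.1749] wh [47.3206 35.8505] a 30.65 zmed 0.1079
side21flange 281 c [ 523.9285 -371.2463] wh [121.0043  76.0759] a 33.89 zmed 0.0109
```

View pics/c24.png

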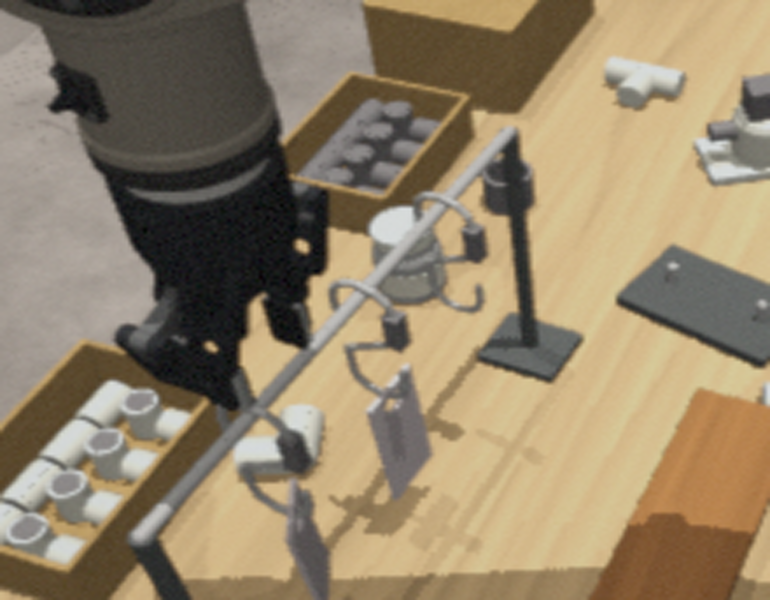

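View pics/top21.png

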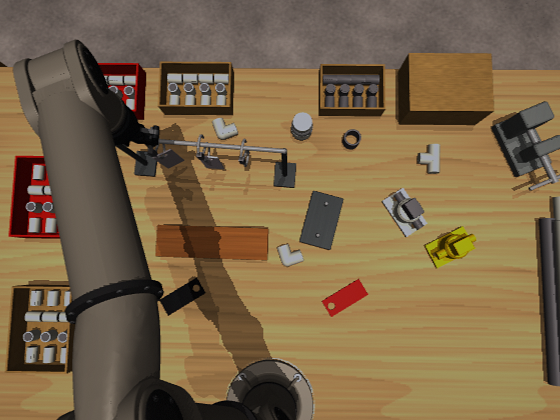

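Both plates hang, and the hook with none on it hasn't moved. The housing has been knocked about 41 mm: it was at px (390,215) and is now at (404,211), world (.524,−.368), long axis about 33.5°. I'll go over it and turn the tool so j7 stays well inside its range.

Call:
apply_moves(
  dp=[
    [-0.1, -0.01, 0],
    [-0.2, -0.03, 0],
    [-0.3, -0.04, 0],
    [-0.3, -0.04, 0],
    [-0.3, -0.04, 0],
    [-0.3, -0.04, 0],
    [-0.3, -0.04, 0],
    [-0.3, -0.04, 0],
    [-0.3, -0.04, 0],
    [-0.3, -0.04, 0],
    [-0.3, -0.04, 0],
    [-0.3, -0.04, 0],
    [-0.3, -0.04, 0],
    [-0.3, -0.04, 0],
    [-0.3, -0.04, 0],
    [-0.3, -0.04, 0],
    [-0.2, -0.02, 0],
    [-0.1, 0, 0],
    [0, 0, 0],
  ],
  twist=[
    [0.003, -0.003, 0],
    [0, 0, 0],
    [0, 0, 0],
    [0, 0, 0],
    [0, 0, 0],
    [0, 0, 0],
    [0, 0, 0],
    [0, 0, 0],
    [0, 0, 0],
    [0, 0, 0],
    [0, 0, 0],
    [0, 0, 0],
    [0, 0, 0],
    [0, 0, 0],
    [0, 0, 0],
    [0, 0, 0],
    [0, 0, 0],
    [0, 0, 0],
    [0, 0, 0],
  ],
  jaw=[60, 60, 60, 60, 60, 60, 60, 60, 60, 60, 60, 60, 60, 60, 60, 60, 60, 60, 60],
)

```text
clock: 37.75
tcp_pos: [0.4928, -0.332, 0.4937]
orientation: [-2.295, -2.116, 0.05]
contact_force: [0.6, 1.0, -0.0]
grip_width: 0.0651
```

```bash
python3 -c "
from hk import *
delta(.524,-.368,.35,-56.5)
"
```

```text
t 37.8 grasp [ 0.487 -0.333  0.339] yaw 85.37 tilt 2.15 F [ 0.602  1.048 -0.014] w 0.0651 | need mm [-31.935  39.202 -12.039] units [-0.266  0.327 -0.1  ] j [ 0.043  0.305  0.565  1.665 -0.143  1.247  2.126]
twist units [-0.001  0.023  1.182]
```

Call:
apply_moves(
  dp=[
    [0, 0, 0],
    [0, 0, 0],
    [0, 0, 0],
    [0, 0, 0],
    [0, 0, 0],
    [0, 0, 0],
    [0, 0, 0],
    [0, 0, 0],
    [0, 0, 0],
    [0, 0, 0],
    [0, 0, 0],
    [0, 0, 0],
    [0, 0, 0],
    [0, 0, 0],
    [0, 0, 0],
    [0, 0, 0],
    [0, 0, 0],
    [0, 0, 0],
    [0, 0, 0],
  ],
  twist=[
    [0, 0.018, 0.03],
    [0, 0, 0.065],
    [0, 0, 0.07],
    [0, 0, 0.07],
    [0, 0, 0.07],
    [0, 0, 0.07],
    [0, 0, 0.07],
    [0, 0, 0.07],
    [0, 0, 0.07],
    [0, 0, 0.07],
    [0, 0, 0.07],
    [0, 0, 0.07],
    [0, 0, 0.07],
    [0, 0, 0.07],
    [0, 0, 0.07],
    [0, 0, 0.06],
    [0, 0, 0.03],
    [0, 0, 0],
    [0, 0, 0],
  ],
  jaw=[60, 60, 60, 60, 60, 60, 60, 60, 60, 60, 60, 60, 60, 60, 60, 60, 60, 60, 60],
)

```text
clock: 39.65
tcp_pos: [0.5039, -0.2994, 0.4836]
orientation: [-2.827, 1.283, 0.105]
contact_force: [0.6, 0.3, -0.0]
grip_width: 0.0654
```

```bash
python3 -c "
from hk import *
delta(.524,-.368,.20,-56.5)
"
```

```text
t 39.6 grasp [ 0.497 -0.29   0.329] yaw -48.80 tilt 4.35 F [ 0.65   0.297 -0.007] w 0.0654 | need mm [ 86.134  31.214 123.042] units [0.718 0.26  1.025] j [-0.327  0.443  1.068  1.7   -0.413  1.32  -0.016]
twist units [0.001 0.036 0.064]
```

Call:
apply_moves(
  dp=[
    [0.08, 0.03, 0],
    [0.12, 0.04, 0],
    [0.14, 0.05, 0.05],
    [0.13, 0.05, 0.1],
    [0.08, 0.04, 0.1],
    [0.03, 0.01, 0.1],
    [0, 0, 0.05],
    [0, 0, 0],
    [0, 0, 0],
  ],
  twist=[
    [0, 0.03, 0.03],
    [0, 0.006, 0.03],
    [0, 0, 0],
    [0, 0, 0],
    [0, 0, 0],
    [0, 0, 0],
    [0, 0, 0],
    [0, 0, 0],
    [0, 0, 0],
  ],
  jaw=[60, 60, 60, 60, 60, 60, 60, 60, 60],
)

```text
clock: 40.55
tcp_pos: [0.5264, -0.3724, 0.431]
orientation: [-2.769, 1.468, 0.007]
contact_force: [0.4, 0.3, 0.7]
grip_width: 0.0653
```

```bash
python3 -c "
from hk import *
delta(.524,-.368,.20,-56.5)
"
```

```text
t 40.5 grasp [ 0.526 -0.371  0.276] yaw -55.86 tilt 0.47 F [0.385 0.299 0.74 ] w 0.0653 | need mm [-3.343  0.473 76.372] units [-0.028  0.004  0.636] j [-0.148  0.588  1.013  1.646 -0.532  1.214  0.011]
twist units [-0.002  0.003  0.005]
```

Call:
apply_moves(
  dp=[
    [-0.022, 0, 0.05],
    [0, 0, 0.1],
    [0, 0, 0.12],
    [0, 0, 0.12],
    [0, 0, 0.12],
    [0, 0, 0.12],
    [0, 0, 0.09],
    [0, 0, 0.05],
    [0, 0, 0.02],
    [0, 0, 0],
    [0, 0, 0],
  ],
  twist=[
    [-0.002, 0.003, 0.005],
    [0, 0, 0],
    [0, 0, 0],
    [0, 0, 0],
    [0, 0, 0],
    [0, 0, 0],
    [0, 0, 0],
    [0, 0, 0],
    [0, 0, 0],
    [0, 0, 0],
    [0, 0, 0],
  ],
  jaw=[60, 60, 60, 60, 60, 60, 60, 60, 60, 60, 60],
)

```text
clock: 41.65
tcp_pos: [0.5253, -0.3683, 0.3278]
orientation: [-2.768, 1.484, 0.002]
contact_force: [0.3, 0.2, 0.7]
grip_width: 0.0657
```

```bash
python3 -c "
from hk import *
from meas import *
delta(.524,-.368,.092,-56.5)
snap('side','side22');snap('top','top22')
for t in('top22','side22'):
    f,C,hsv,V,Sa,W,u,v=run(t)
    print(t);rect(C[W(.42,.63,-.46,-.28,.006,.0165)&(Sa<60)],t+'flange')
f=np.load('side22.npz')
c=cv2.resize(f['color'][120:240,240:400],None,fx=5,fy=5,interpolation=cv2.INTER_CUBIC);cv2.imwrite('pics/c25.png',c[:,:,::-1])
"
```

```text
t 41.6 grasp [ 0.5253 -0.3681  0.1731] yaw -56.39 tilt 0.07 F [0.252  0.1889 0.7305] w 0.0657 | need mm [-0.702   1.0024 81.1062] units [-0.0058  0.0084  0.6759] j [-0.105   0.6823  0.9284  1.753  -0.6285  1.0343  0.0708]
twist units [-0.0001  0.0006  0.0009]
top22
top22flange 52 c [ 572.0123 -336.6042] wh [ 8.9121 70.0332] a 29.62 zmed 0.0109
side22
side22flange 286 c [ 522.4569 -368.2215] wh [120.801   70.6144] a 31.63 zmed 0.0107
```

View pics/c25.png

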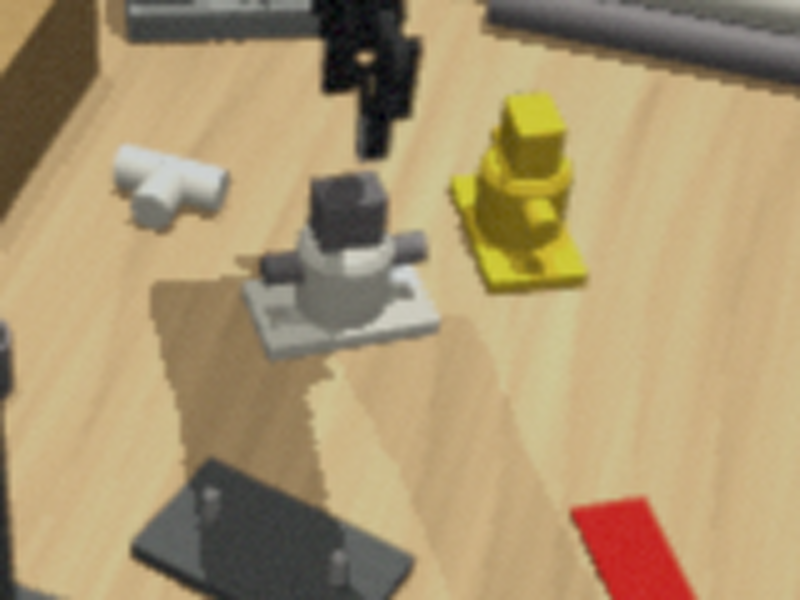

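Call:
apply_moves(
  dp=[
    [-0.005, 0.007, 0.05],
    [0, 0, 0.1],
    [0, 0, 0.12],
    [0, 0, 0.12],
    [0, 0, 0.12],
    [0, 0, 0.08],
    [0, 0, 0.04],
    [0, 0, 0.02],
    [0, 0, 0],
    [0, 0, 0],
  ],
  twist=[
    [0, 0, 0],
    [0, 0, 0],
    [0, 0, 0],
    [0, 0, 0],
    [0, 0, 0],
    [0, 0, 0],
    [0, 0, 0],
    [0, 0, 0],
    [0, 0, 0],
    [0, 0, 0],
  ],
  jaw=[60, 60, 60, 60, 60, 60, 60, 60, 60, 60],
)

```text
clock: 42.75
tcp_pos: [0.5242, -0.3681, 0.2424]
orientation: [-2.768, 1.484, 0.002]
contact_force: [-0.1, 1.2, 0.4]
grip_width: 0.0655
```

```bash
python3 -c "
from hk import *
from meas import *
delta(.524,-.368,.092,-56.5)
"
```

```text
t 42.8 grasp [ 0.524  -0.3679  0.0877] yaw -56.39 tilt 0.10 F [-0.0984  1.238   0.3881] w 0.0655 | need mm [ 0.0815  0.0902 -4.2918] units [ 0.0007  0.0008 -0.0358] j [-0.0461  0.7754  0.8334  1.8036 -0.7236  0.9003  0.139 ]
twist units [-0.      0.0008  0.0009]
```

Call:
apply_moves(
  dp=[
    [0, 0, -0.035],
    [0, 0, 0],
    [0, 0, 0],
    [0, 0, 0],
    [0, 0, 0],
    [0, 0, 0],
    [0, 0, 0],
    [0, 0, 0],
  ],
  twist=[
    [0, 0, 0],
    [0, 0, 0],
    [0, 0, 0],
    [0, 0, 0],
    [0, 0, 0],
    [0, 0, 0],
    [0, 0, 0],
    [0, 0, 0],
  ],
  jaw=[60, 60, 100, 130, 160, 200, 200, 200],
  grip_force=70,
)

```text
clock: 43.55
tcp_pos: [0.5248, -0.3687, 0.2491]
orientation: [-2.768, 1.483, -0.004]
contact_force: [0.5, -0.6, -0.1]
grip_width: 0.0334
```

```bash
python3 -c "
from hk import *
from meas import *
delta(.524,-.368,.172,-56.5)
f=snap('side','side23')
c=cv2.resize(f['color'][120:240,240:400],None,fx=5,fy=5,interpolation=cv2.INTER_CUBIC);cv2.imwrite('pics/c26.png',c[:,:,::-1])
f,C,hsv,V,Sa,W,u,v=run('side23')
rect(C[W(.42,.63,-.46,-.28,.006,.0165)&(Sa<60)],'flange')
"
```

```text
t 43.5 grasp [ 0.5251 -0.3687  0.0945] yaw -56.37 tilt 0.14 F [ 0.4758 -0.6456 -0.1016] w 0.0334 | need mm [ -1.1113   0.4193 -77.5523] units [-0.0093  0.0035 -0.6463] j [-0.05    0.7675  0.8404  1.8002 -0.7177  0.9074  0.1351]
twist units [-0.0008 -0.0008  0.0011]
flange 290 c [ 524.1165 -369.0886] wh [120.9668  76.7535] a 31.43 zmed 0.0109
```

View pics/c26.png

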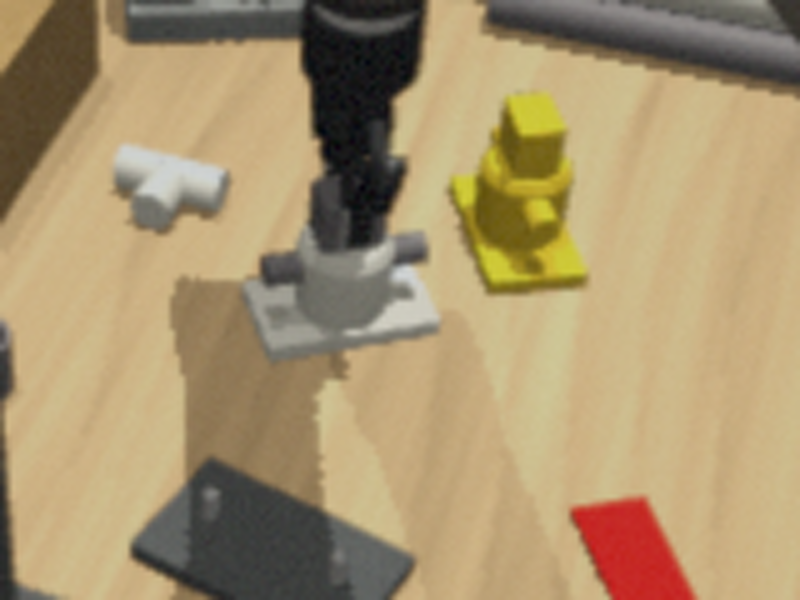

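Call:
apply_moves(
  dp=[
    [0, 0, -0.03],
    [0, 0, -0.07],
    [0, 0, -0.1],
    [0, 0, -0.1],
    [0, 0, -0.1],
    [0, 0, -0.1],
    [0, 0, -0.1],
    [0, 0, -0.1],
    [0, 0, -0.08],
    [0, 0, -0.04],
    [0, 0, 0],
    [0, 0, 0],
  ],
  twist=[
    [0, 0, 0],
    [0, 0, 0],
    [0, 0, 0],
    [0, 0, 0],
    [0, 0, 0],
    [0, 0, 0],
    [0, 0, 0],
    [0, 0, 0],
    [0, 0, 0],
    [0, 0, 0],
    [0, 0, 0],
    [0, 0, 0],
  ],
  jaw=[200, 200, 200, 200, 200, 200, 200, 200, 200, 200, 200, 200],
)

```text
clock: 44.8
tcp_pos: [0.5238, -0.368, 0.356]
orientation: [-2.767, 1.483, -0.0]
contact_force: [0.6, -0.2, -4.3]
grip_width: 0.0331
```

```bash
python3 -c "
from hk import *
delta(.499,-.135,.19,-104.8)
"
```

```text
t 44.8 grasp [ 0.524 -0.368  0.201] yaw -56.39 tilt 0.12 F [ 0.556 -0.24  -4.327] w 0.0331 | need mm [-207.615 -107.957   11.641] units [-1.73  -0.9    0.097] j [-0.123  0.651  0.957  1.735 -0.599  1.078  0.051]
twist units [-0.001  0.001  0.403]
```

Call:
apply_moves(
  dp=[
    [-0.06, -0.03, 0],
    [-0.12, -0.06, 0],
    [-0.16, -0.08, 0],
    [-0.16, -0.085, 0],
    [-0.16, -0.085, 0],
    [-0.16, -0.085, 0],
    [-0.16, -0.085, 0],
    [-0.16, -0.085, 0],
    [-0.16, -0.085, 0],
    [-0.15, -0.08, 0],
    [-0.1, -0.05, 0],
    [-0.05, -0.02, 0],
    [0, 0, 0],
    [0, 0, 0],
  ],
  twist=[
    [0, 0, 0],
    [0, 0, 0],
    [0, 0, 0],
    [0, 0, 0],
    [0, 0, 0],
    [0, 0, 0],
    [0, 0, 0],
    [0, 0, 0],
    [0, 0, 0],
    [0, 0, 0],
    [0, 0, 0],
    [0, 0, 0],
    [0, 0, 0],
    [0, 0, 0],
  ],
  jaw=[200, 200, 200, 200, 200, 200, 200, 200, 200, 200, 200, 200, 200, 200],
)

```text
clock: 46.2
tcp_pos: [0.4953, -0.1377, 0.3493]
orientation: [-2.769, 1.482, 0.023]
contact_force: [0.3, -0.0, -3.7]
grip_width: 0.033
```

```bash
python3 -c "
from hk import *
delta(.499,-.135,.19,-104.8)
"
```

```text
t 46.2 grasp [ 0.493 -0.136  0.195] yaw -56.31 tilt 0.86 F [ 0.273 -0.016 -3.705] w 0.0330 | need mm [ 1.995 -5.583  4.602] units [ 0.017 -0.047  0.038] j [-0.679  0.481  1.094  2.035 -0.53   0.958 -0.287]
twist units [0.005 0.005 0.404]
```

Call:
apply_moves(
  dp=[
    [0, 0, 0],
    [0, 0, 0],
    [0, 0, 0],
    [0, 0, 0],
    [0, 0, 0],
  ],
  twist=[
    [0.005, 0.005, 0.04],
    [0, 0, 0.06],
    [0, 0, 0.06],
    [0, 0, 0.03],
    [0, 0, 0],
  ],
  jaw=[200, 200, 200, 200, 200],
)

```text
clock: 46.7
tcp_pos: [0.4947, -0.1425, 0.35]
orientation: [-2.397, 2.024, -0.003]
contact_force: [0.1, 0.2, -4.4]
grip_width: 0.033
```

```bash
python3 -c "
from hk import *
delta(.499,-.135,.19,-104.8)
"
```

```text
t 46.7 grasp [ 0.495 -0.142  0.195] yaw -80.36 tilt 0.28 F [ 0.14   0.233 -4.382] w 0.0330 | need mm [-6.464 -4.794  5.383] units [-0.054 -0.04   0.045] j [-0.727  0.548  1.205  2.041 -0.629  0.984 -0.6  ]
twist units [-0.002  0.001  0.204]
```

Call:
apply_moves(
  dp=[
    [0, 0, 0],
    [0, 0, 0],
    [0, 0, 0],
    [0, 0, 0],
    [0, 0, 0],
    [0, 0, 0],
  ],
  twist=[
    [0, 0, 0.04],
    [0, 0, 0.06],
    [0, 0, 0.06],
    [0, 0, 0.03],
    [0, 0, 0],
    [0, 0, 0],
  ],
  jaw=[200, 200, 200, 200, 200, 200],
)

```text
clock: 47.3
tcp_pos: [0.4943, -0.1468, 0.3506]
orientation: [-1.939, 2.466, -0.005]
contact_force: [0.3, 0.8, -3.7]
grip_width: 0.0333
```

```bash
python3 -c "
from hk import *
from meas import *
delta(.499,-.135,.19,-104.8)
snap('side','side24');snap('top','top24')
o,R=st();g=o['tcp_pos']+R[:,2]*r.hold_point_z
for t in('top24','side24'):
    f,C,hsv,V,Sa,W,u,v=run(t)
    m=W(.4,.62,-.24,-.04,.085,.125)&(Sa<60)&(V>60);print(t);rect(C[m],'fl'); print(np.percentile(C[m][:,2],[2,50,98]))
f=np.load('side24.npz')
c=cv2.resize(f['color'][150:290,220:390],None,fx=4.5,fy=4,interpolation=cv2.INTER_CUBIC);cv2.imwrite('pics/c27.png',c[:,:,::-1])
"
```

```text
t 47.3 grasp [ 0.4951 -0.1467  0.1959] yaw -103.63 tilt 0.31 F [ 0.3217  0.7966 -3.7182] w 0.0333 | need mm [-12.2878  -0.9803   5.8922] units [-0.1024 -0.0082  0.0491] j [-0.755   0.6292  1.3017  2.0402 -0.7225  1.0381 -0.9039]
twist units [-0.0024  0.0008  0.0097]
top24
fl 10 c [ 432.5323 -161.6884] wh [5.5896 8.7263] a 45.58 zmed 0.1139
[0.1093 0.1139 0.1173]
side24
fl 523 c [ 494.0859 -147.0516] wh [ 74.6938 122.6234] a 78.29 zmed 0.1118
[0.1015 0.1118 0.1221]
```

View pics/c27.png

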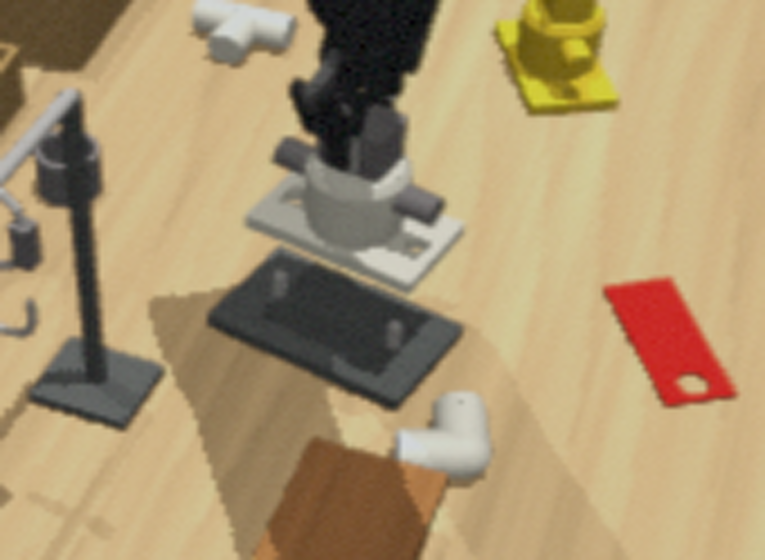

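View pics/top24.png

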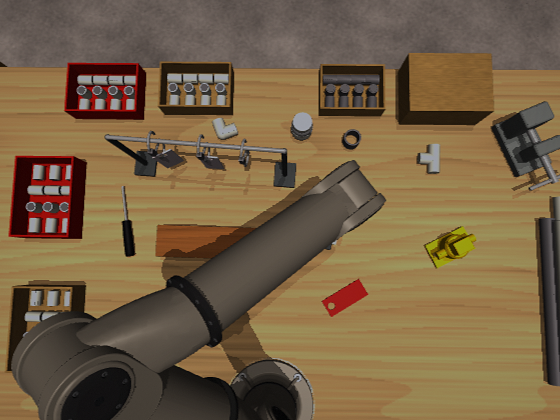

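```bash
python3 -c "
from hk import *
from meas import *
o,R=st();g=o['tcp_pos']+R[:,2]*r.hold_point_z
f,C,hsv,V,Sa,W,u,v=run('side24')
ht=g[2]-.0945+.012
m=W(.4,.62,-.26,-.04,ht-.006,ht+.005)&(Sa<50)&(V>110)
m=cv2.morphologyEx(m.astype(np.uint8),cv2.MORPH_OPEN,np.ones((2,2)))
k,lab,st_,ce=cv2.connectedComponentsWithStats(m);i=1+st_[1:,4].argmax();m=(lab==i)
vv,uu=np.nonzero(m);P=np.array([ray(f,a,b,ht)for a,b in zip(uu,vv)])
rect(P,'flange rays'); print(np.median(C[m][:,2]),ht,'grasp',g)
# hull polygon fit
rr=cv2.minAreaRect((P[:,:2]*1000).astype(np.float32));print(cv2.boxPoints(rr))
c=cv2.resize((f['color']*np.where(m,1,.5)[:,:,None]).astype(np.uint8)[185:250,265:330],None,fx=9,fy=9,interpolation=cv2.INTER_NEAREST);cv2.imwrite('pics/c28.png',c[:,:,::-1])
# pegs in side24
mm=W(.42,.58,-.18,-.09,.026,.05);k,lab,s2,ce=cv2.connectedComponentsWithStats(mm.astype(np.uint8))
for i in range(1,k):
  if s2[i,4]>3:print('peg',ce[i],s2[i,4],np.median(C[lab==i],0))
"
```

```text
flange rays 402 c [ 489.0605 -140.6572] wh [ 73.4733 122.3788] a 78.63 zmed 0.1134
0.11161352039490782 0.11340347873102265 grasp [ 0.4951 -0.1465  0.1959]
[[ 421.8309 -164.6138]
 [ 541.8094 -188.7328]
 [ 556.29   -116.7006]
 [ 436.3115  -92.5815]]
peg [282. 219.] 11 [ 0.542  -0.1492  0.0345]
peg [307.3846 231.7692] 13 [ 0.4553 -0.1262  0.034 ]
```

View pics/c28.png

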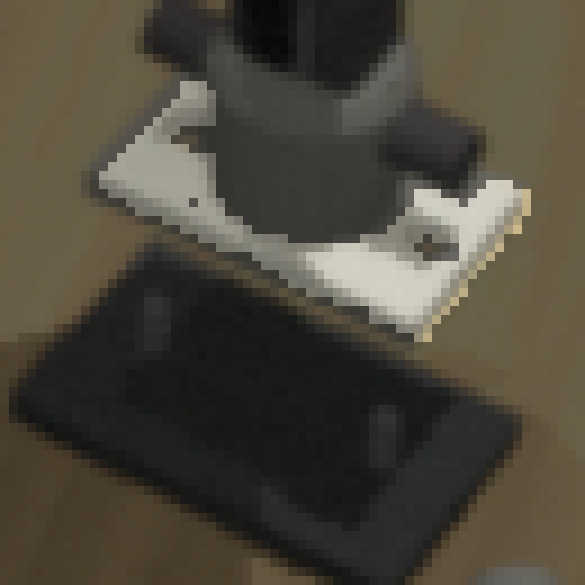

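```bash
python3 -c "
from hk import *
o,R=st();g=o['tcp_pos']+R[:,2]*r.hold_point_z
f=np.load('side24.npz')
ht=g[2]-.0945+.012
for p in((312.8,211.7),):
    w=ray(f,*p,ht);print('hole',w,'in tool frame mm',(R.T@(w-g))*1000)
for s in(-.045,.045):
    w=g+R@np.array([0,s,.0825]);print('expected hole px',proj(f,w),((proj(f,w)-[265,185])*9),w)
c=cv2.resize(f['color'][195:225,275:330],None,fx=14,fy=14,interpolation=cv2.INTER_CUBIC);cv2.imwrite('pics/c29.png',c[:,:,::-1])
"
```

```text
hole [ 0.448 -0.133  0.113] in tool frame mm [-1.296 49.706 82.248]
expected hole px [284.294 198.306] [173.643 119.754] [ 0.539 -0.157  0.114]
expected hole px [311.55 210.81] [418.952 232.294] [ 0.452 -0.136  0.113]
```

View pics/c29.png

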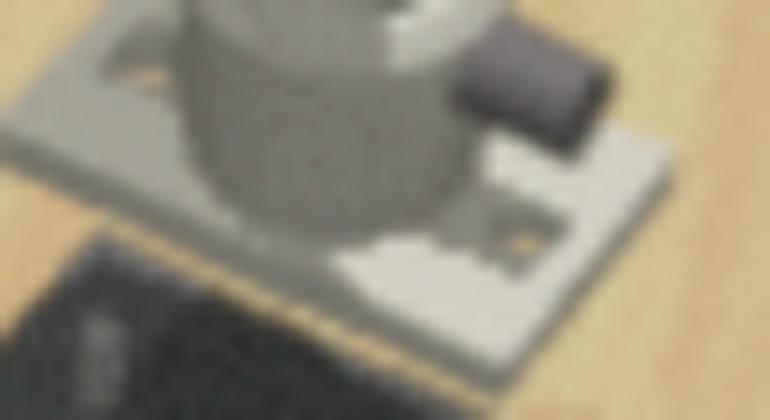

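Call:
apply_moves(
  dp=[
    [-0.05, 0, 0],
    [-0.05, -0.01, 0.03],
    [0, 0, 0.06],
    [0, 0, 0.08],
    [0, 0, 0.08],
    [0, 0, 0.06],
    [0, 0, 0.04],
    [0, 0, 0.01],
    [0, 0, 0],
    [0, 0, 0],
  ],
  twist=[
    [-0.002, 0, 0.01],
    [0, 0, 0],
    [0, 0, 0],
    [0, 0, 0],
    [0, 0, 0],
    [0, 0, 0],
    [0, 0, 0],
    [0, 0, 0],
    [0, 0, 0],
    [0, 0, 0],
  ],
  jaw=[200, 200, 200, 200, 200, 200, 200, 200, 200, 200],
)

```text
clock: 48.4
tcp_pos: [0.4987, -0.134, 0.3028]
orientation: [-1.916, 2.487, 0.004]
contact_force: [-0.8, 0.4, -3.8]
grip_width: 0.0331
```

```bash
python3 -c "
from hk import *
delta(.4994,-.135,.1445,-104.8)
"
```

```text
t 48.4 grasp [ 0.499 -0.134  0.148] yaw -104.77 tilt 0.17 F [-0.785  0.413 -3.802] w 0.0331 | need mm [ 1.242 -1.047  3.628] units [ 0.01  -0.009  0.03 ] j [-0.717  0.686  1.213  2.075 -0.807  0.969 -0.89 ]
twist units [0.    0.001 0.   ]
```

Call:
apply_moves(
  dp=[
    [0.008, -0.007, 0.01],
    [0, 0, 0],
    [0, 0, 0],
    [0, 0, 0],
  ],
  twist=[
    [0, 0.001, 0],
    [0, 0, 0],
    [0, 0, 0],
    [0, 0, 0],
  ],
  jaw=[200, 200, 200, 200],
)

```text
clock: 48.8
tcp_pos: [0.4997, -0.1355, 0.3024]
orientation: [-1.917, 2.488, -0.001]
contact_force: [-0.4, 0.1, -3.6]
grip_width: 0.033
```

```bash
python3 -c "
from hk import *
delta(.4994,-.135,.1345,-104.8)
f=snap('side','side25')
o,R=st();g=o['tcp_pos']+R[:,2]*r.hold_point_z
for s in(-.045,.045):
    w=g+R@np.array([0,s,.0825]);print('expected hole px',proj(f,w),((proj(f,w)-[265,190])*10))
c=cv2.resize(f['color'][190:250,265:340],None,fx=10,fy=10,interpolation=cv2.INTER_CUBIC);cv2.imwrite('pics/c30.png',c[:,:,::-1])
"
```

```text
t 48.8 grasp [ 0.5   -0.135  0.148] yaw -104.77 tilt 0.07 F [-0.422  0.107 -3.556] w 0.0330 | need mm [-0.268  0.56  13.158] units [-0.002  0.005  0.11 ] j [-0.713  0.688  1.211  2.073 -0.808  0.967 -0.888]
twist units [-0.  0.  0.]
expected hole px [281.466 212.03 ] [164.656 220.303]
expected hole px [307.665 224.9  ] [426.648 349.003]
```

View pics/c30.png

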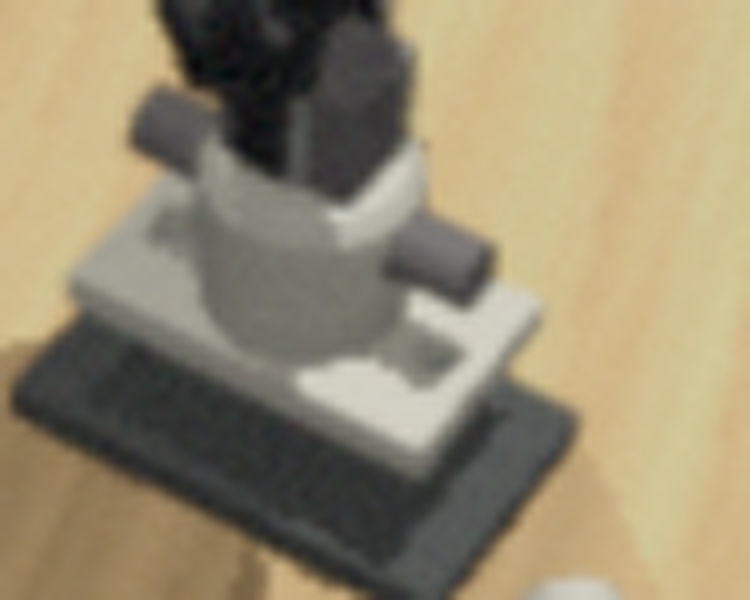

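Call:
apply_moves(
  dp=[
    [0, 0.002, 0.03],
    [0, 0, 0.04],
    [0, 0, 0.03],
    [0, 0, 0.02],
    [0, 0, 0.02],
    [0, 0, 0.02],
    [0, 0, 0],
  ],
  twist=[
    [0, 0, 0],
    [0, 0, 0],
    [0, 0, 0],
    [0, 0, 0],
    [0, 0, 0],
    [0, 0, 0],
    [0, 0, 0],
  ],
  jaw=[200, 200, 200, 200, 200, 200, 200],
)

```text
clock: 49.55
tcp_pos: [0.4997, -0.1356, 0.2814]
orientation: [-1.917, 2.488, -0.003]
contact_force: [-1.1, -0.0, -4.3]
grip_width: 0.0329
```

```bash
python3 -c "
from hk import *
delta(.4994,-.135,.1095,-104.8)
f=snap('side','side26')
c=cv2.resize(f['color'][190:250,265:340],None,fx=10,fy=10,interpolation=cv2.INTER_CUBIC);cv2.imwrite('pics/c31.png',c[:,:,::-1])
"
```

```text
t 49.5 grasp [ 0.5   -0.136  0.127] yaw -104.75 tilt 0.11 F [-1.142 -0.034 -4.301] w 0.0329 | need mm [-0.582  0.793 17.24 ] units [-0.005  0.007  0.144] j [-0.685  0.71   1.169  2.087 -0.845  0.931 -0.863]
twist units [-0.001 -0.     0.   ]
```

View pics/c31.png

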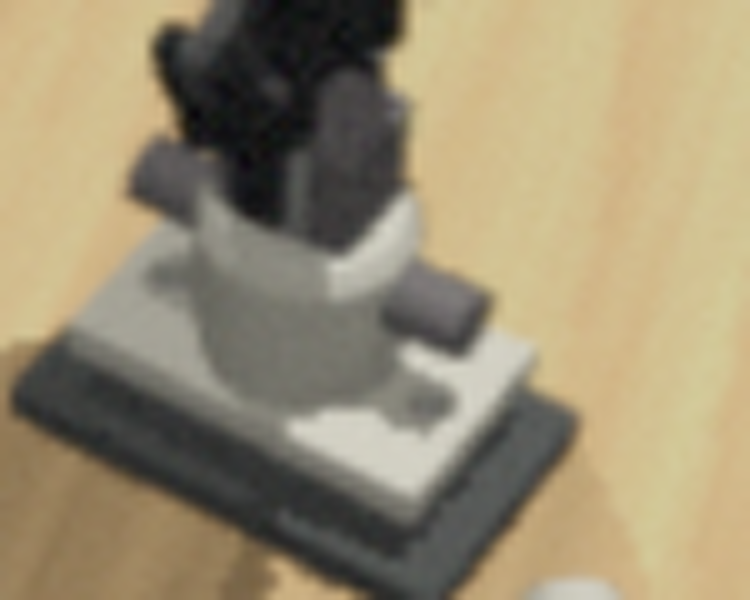

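The underside is at .0325, below the peg tops at .039, with no push-back, so the pegs are in the holes. I'll keep going down slowly.

Call:
apply_moves(
  dp=[
    [0, 0, 0.02],
    [0, 0, 0.025],
    [0, 0, 0.025],
    [0, 0, 0.025],
    [0, 0, 0.02],
    [0, 0, 0.012],
    [0, 0, 0],
  ],
  twist=[
    [0, 0, 0],
    [0, 0, 0],
    [0, 0, 0],
    [0, 0, 0],
    [0, 0, 0],
    [0, 0, 0],
    [0, 0, 0],
  ],
  jaw=[200, 200, 200, 200, 200, 200, 200],
)

```text
clock: 50.3
tcp_pos: [0.4998, -0.1357, 0.2651]
orientation: [-1.917, 2.487, -0.003]
contact_force: [-0.5, 0.1, -3.6]
grip_width: 0.0335
```

```bash
python3 -c "
from hk import *
delta(.4994,-.135,.1095,-104.8)
f=snap('side','side27')
c=cv2.resize(f['color'][190:250,265:340],None,fx=10,fy=10,interpolation=cv2.INTER_CUBIC);cv2.imwrite('pics/c32.png',c[:,:,::-1])
"
```

```text
t 50.3 grasp [ 0.5   -0.136  0.11 ] yaw -104.75 tilt 0.12 F [-0.53   0.064 -3.611] w 0.0335 | need mm [-0.61   0.882  0.855] units [-0.005  0.007  0.007] j [-0.663  0.728  1.135  2.096 -0.875  0.904 -0.842]
twist units [-0.001 -0.     0.   ]
```

View pics/c32.png

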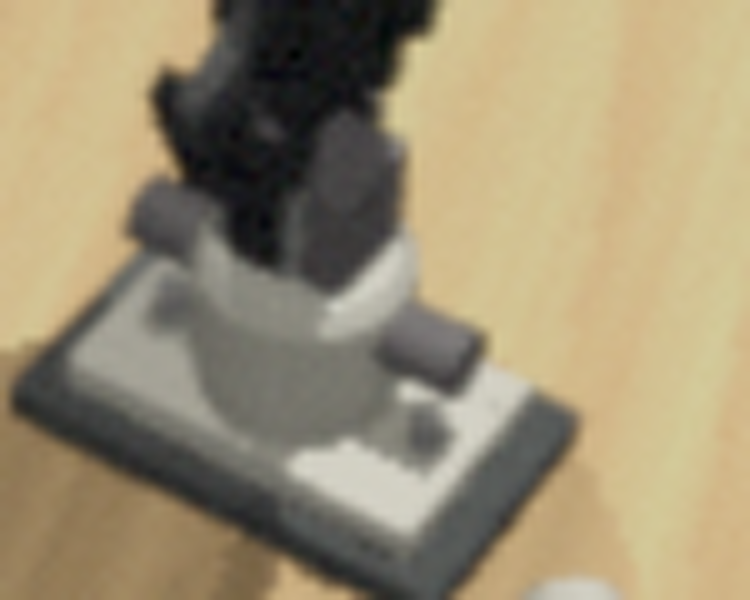

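Call:
apply_moves(
  dp=[
    [0, 0, 0.012],
    [0, 0, 0.005],
    [0, 0, 0],
  ],
  twist=[
    [0, 0, 0],
    [0, 0, 0],
    [0, 0, 0],
  ],
  jaw=[200, 200, 200],
)

```text
clock: 50.65
tcp_pos: [0.4998, -0.1361, 0.2642]
orientation: [-1.916, 2.487, -0.001]
contact_force: [-0.2, -0.1, -4.3]
grip_width: 0.0334
```

Call:
apply_moves(
  dp=[
    [0, 0, 0],
    [0, 0, 0],
    [0, 0, 0],
    [0, 0, 0],
    [0, 0, 0],
    [0, 0, 0],
  ],
  twist=[
    [0, 0, 0],
    [0, 0, 0],
    [0, 0, 0],
    [0, 0, 0],
    [0, 0, 0],
    [0, 0, 0],
  ],
  jaw=[140, 130, 110, 90, 80, 80],
)

```text
clock: 51.25
tcp_pos: [0.5007, -0.1364, 0.2651]
orientation: [-1.915, 2.485, -0.005]
contact_force: [-0.8, -0.4, 0.2]
grip_width: 0.0585
```

Call:
apply_moves(
  dp=[
    [0, 0, -0.05],
    [0, 0, -0.1],
    [0, 0, -0.15],
    [0, 0, -0.2],
    [0, 0, -0.2],
    [0, 0, -0.2],
    [0, 0, -0.2],
    [0, 0, -0.2],
    [0, 0, -0.1],
    [0, 0, -0.05],
    [0, 0, 0],
  ],
  twist=[
    [0, 0, 0],
    [0, 0, 0],
    [0, 0, 0],
    [0, 0, 0],
    [0, 0, 0],
    [0, 0, 0],
    [0, 0, 0],
    [0, 0, 0],
    [0, 0, 0],
    [0, 0, 0],
    [0, 0, 0],
  ],
  jaw=[80, 80, 80, 80, 80, 80, 80, 80, 80, 80, 80],
)

```text
clock: 52.35
tcp_pos: [0.4979, -0.1389, 0.4533]
orientation: [-1.907, 2.49, -0.007]
contact_force: [-0.9, -0.1, -0.1]
grip_width: 0.0589
```

```bash
python3 -c "
from hk import *
from meas import *
delta(.4994,-.135,.30,-104.8)
snap('side','side28')
f,C,hsv,V,Sa,W,u,v=run('side28')
rect(C[W(.40,.62,-.24,-.04,.022,.031)&(Sa<60)&(V>90)],'flange');m=W(.40,.62,-.24,-.04,.116,.14);rect(C[m],'griptop');print(np.percentile(C[m][:,2],[5,50,95]))
c=cv2.resize(f['color'][160:270,235:375],None,fx=5.5,fy=5.2,interpolation=cv2.INTER_CUBIC);cv2.imwrite('pics/c33.png',c[:,:,::-1])
"
```

```text
t 52.4 grasp [ 0.499  -0.1389  0.2986] yaw -105.10 tilt 0.40 F [-0.9083 -0.0567 -0.104 ] w 0.0589 | need mm [-3.9021  0.5791 -1.4374] units [-0.0325  0.0048 -0.012 ] j [-0.8914  0.4828  1.4264  1.9243 -0.5218  1.1871 -1.1088]
twist units [-0.0033  0.0007 -0.0025]
flange 379 c [ 468.7309 -120.662 ] wh [ 95.1535 190.103 ] a 61.49 zmed 0.0259
griptop 168 c [ 497.4538 -136.896 ] wh [36.9637 47.3534] a 69.91 zmed 0.1232
[0.1176 0.1232 0.1258]
```

View pics/c33.png

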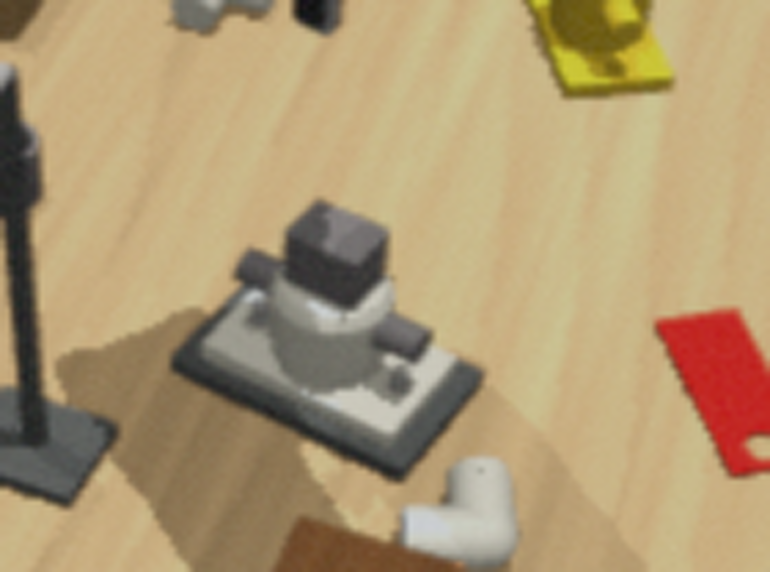

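The housing sits home: its grip top reads .123 against .125 nominal, and this camera read it 2 mm low on the counter too. j3 is near its limit, so I'll turn back first.

Call:
apply_moves(
  dp=[
    [0, 0, 0],
    [0, 0, 0],
    [0, 0, 0],
    [0, 0, 0],
    [0, 0, 0],
    [0, 0, 0],
    [0, 0, 0],
    [0, 0, 0],
    [0, 0, 0],
    [0, 0, 0],
  ],
  twist=[
    [-0.003, 0, -0.04],
    [0, 0, -0.065],
    [0, 0, -0.065],
    [0, 0, -0.065],
    [0, 0, -0.065],
    [0, 0, -0.065],
    [0, 0, -0.065],
    [0, 0, -0.065],
    [0, 0, -0.04],
    [0, 0, 0],
  ],
  jaw=[80, 80, 80, 80, 80, 80, 80, 80, 80, 80],
)

```text
clock: 53.4
tcp_pos: [0.4943, -0.1367, 0.4444]
orientation: [2.963, -1.03, -0.026]
contact_force: [0.3, -0.7, 0.2]
grip_width: 0.0586
```

```bash
python3 -c "
from hk import *
delta(.47,-.33,.30,-50)
"
```

```text
t 53.4 grasp [ 0.492 -0.137  0.29 ] yaw -38.36 tilt 0.97 F [ 0.267 -0.676  0.232] w 0.0586 | need mm [102.899 165.223 -10.067] units [ 0.857  1.377 -0.084] j [-0.747  0.283  1.096  1.933 -0.276  1.109 -0.207]
twist units [0.005 0.006 0.097]
```

Call:
apply_moves(
  dp=[
    [0.03, 0.05, -0.03],
    [0.07, 0.11, -0.06],
    [0.09, 0.15, -0.06],
    [0.09, 0.15, -0.06],
    [0.09, 0.15, -0.06],
    [0.09, 0.15, -0.06],
    [0.09, 0.15, 0],
    [0.09, 0.15, 0],
    [0.09, 0.15, 0],
    [0.05, 0.1, 0],
    [0.03, 0.05, 0],
    [0, 0, 0],
  ],
  twist=[
    [0.005, 0.006, -0.03],
    [0, 0, -0.03],
    [0, 0, 0],
    [0, 0, 0],
    [0, 0, 0],
    [0, 0, 0],
    [0, 0, 0],
    [0, 0, 0],
    [0, 0, 0],
    [0, 0, 0],
    [0, 0, 0],
    [0, 0, 0],
  ],
  jaw=[80, 80, 80, 80, 80, 80, 80, 80, 80, 80, 80, 80],
)

```text
clock: 54.6
tcp_pos: [0.4891, -0.3309, 0.4756]
orientation: [3.016, -0.878, -0.03]
contact_force: [1.2, 1.0, 0.4]
grip_width: 0.0584
```

```bash
python3 -c "
from hk import *
delta(.47,-.33,.30,-50)
snap('side','side29');snap('top','top29')
f=np.load('side29.npz');c=cv2.resize(f['color'][150:350,90:310],None,fx=3.5,fy=3,interpolation=cv2.INTER_CUBIC);cv2.imwrite('pics/c34.png',c[:,:,::-1])
"
```

```text
t 54.6 grasp [ 0.486 -0.33   0.321] yaw -32.47 tilt 1.10 F [1.166 0.989 0.411] w 0.0584 | need mm [-13.372   8.425  21.213] units [-0.111  0.07   0.177] j [-0.256  0.422  1.02   1.718 -0.369  1.234  0.289]
twist units [0.004 0.008 0.146]
```

View pics/top29.png

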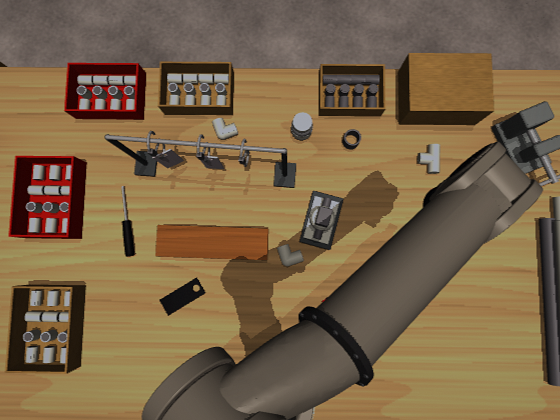

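View pics/c34.png

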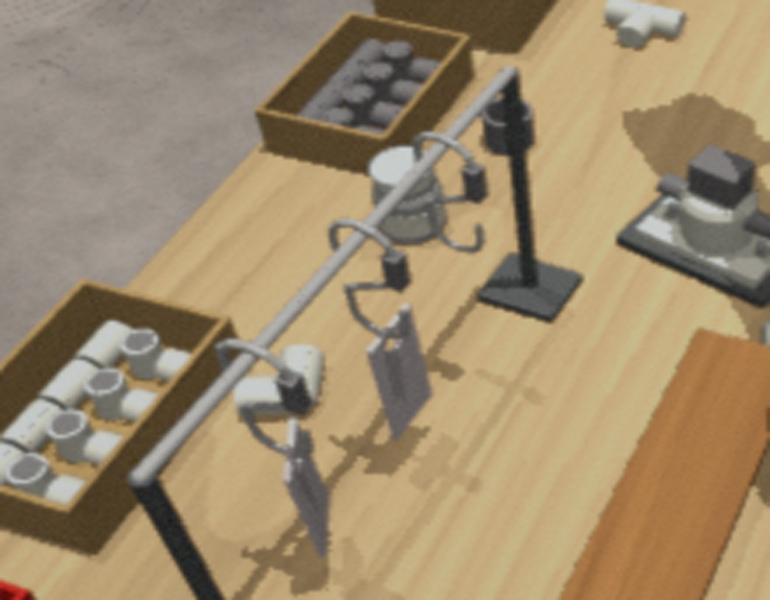

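```bash
python3 -c "
from hk import *
from meas import *
for t in('top29','side29'):
    f,C,hsv,V,Sa,W,u,v=run(t);print(t)
    rect(C[W(.40,.62,-.24,-.06,.117,.14)],'griptop')
    m=W(.40,.62,-.24,-.075,.0215,.033)&(Sa<60)&(V>60);rect(C[m],'flange');print(np.percentile(C[m][:,2],[10,50,90]))
    # flange flatness plane
    P=C[m];A=np.c_[P[:,:2]-P[:,:2].mean(0),np.ones(len(P))];s=np.linalg.lstsq(A,P[:,2],rcond=None)[0];print('slope',s)
    for yc in(.27,.16,.062):
      m=W(.57,.70,yc-.03,yc+.03,.2895,.30);P=C[m]
      if len(P): print('  crook top',len(P),np.median(P,0),'z max',P[:,2].max(), 'dx from rail axis',np.median(P[:,0])-(.642+(np.median(P[:,1])-.165)*.0718))
    for y0,y1 in((.12,.2),(.23,.31)):
      m=W(.55,.70,y0,y1,.04,.15)&(Sa<70);P=C[m]
      if len(P)>20:
        z=P[:,2];print('  plate',len(P),'zr',z.min(),z.max(),'x,y vs z slope',np.polyfit(z,P[:,0],1)[0],np.polyfit(z,P[:,1],1)[0],P.mean(0))
a=np.load('side28.npz')['color'].astype(int);b=np.load('side29.npz')['color'].astype(int);c=np.load('side27.npz')['color'].astype(int)
print('plate-region diff',abs(a-b)[200:350,90:230].max(),abs(a-c)[200:350,90:230].max())
# bystander shifts vs start in top view
t0=np.load('top0.npz')['color'].astype(int);t1=np.load('top29.npz')['color'].astype(int)
for n,(u0,u1,v0,v1) in dict(driver=(115,140,180,260),elbow=(275,305,238,270),jar=(288,318,108,142),coupler=(338,364,126,154),tee=(412,445,140,176)).items(): print(n,(abs(t0-t1)[v0:v1,u0:u1].max(2)>60).mean())
"
```

```text
top29
griptop 241 c [ 499.2247 -133.3365] wh [33.8213 45.5423] a 74.85 zmed 0.1243
flange 462 c [ 475.2633 -127.0989] wh [ 70.2067 169.6933] a 75.07 zmed 0.0264
[0.0237 0.0264 0.0298]
slope [-0.0004  0.0026  0.0266]
  crook top 11 [0.6509 0.2716 0.2905] z max 0.2918690685860199 dx from rail axis 0.00123886962993347
  crook top 15 [0.6448 0.1581 0.2903] z max 0.29146476119104225 dx from rail axis 0.003340284759448253
  crook top 17 [0.6359 0.0602 0.2908] z max 0.2936210456493535 dx from rail axis 0.0014070914212024332
  plate 137 zr 0.0565999793799038 0.14983552401243017 x,y vs z slope 0.023421486820762897 -0.061384940396142236 [0.6362 0.1562 0.1018]
  plate 223 zr 0.05135201011796713 0.14964986540779882 x,y vs z slope 0.007271995116508454 0.028011643954651985 [0.6466 0.2697 0.1039]
side29
griptop 164 c [ 498.6961 -136.1913] wh [35.8542 47.7549] a 76.14 zmed 0.1237
flange 381 c [ 474.7703 -129.9287] wh [ 71.3969 169.3124] a 75.36 zmed 0.0261
[0.0232 0.0261 0.0293]
slope [-0.0053  0.0007  0.0262]
  crook top 6 [0.6512 0.2697 0.29  ] z max 0.2905909728449839 dx from rail axis 0.001683218901322392
  crook top 6 [0.6434 0.1569 0.2897] z max 0.2909364023704609 dx from rail axis 0.0019375435780191186
  crook top 2 [0.6353 0.0582 0.2901] z max 0.29037635618716123 dx from rail axis 0.0009635884622238855
  plate 358 zr 0.05044128846521905 0.1497266831241218 x,y vs z slope 0.02344364244974188 -0.014496395321906047 [0.6361 0.1589 0.1036]
  plate 209 zr 0.05240994030368219 0.14910271882729134 x,y vs z slope -0.006331703682957945 0.06155487414000102 [0.6424 0.2735 0.1032]
plate-region diff 21 22
driver 0.0
elbow 0.0010416666666666667
jar 0.0
coupler 0.0
tee 0.0
```

Call:
apply_moves(
  dp=[
    [0, 0, 0],
    [0, 0, 0],
    [0, 0, 0],
  ],
  twist=[
    [0, 0, 0],
    [0, 0, 0],
    [0, 0, 0],
  ],
  jaw=[80, 80, 80],
)

```text
clock: 55.0
tcp_pos: [0.4905, -0.3275, 0.4754]
orientation: [-3.017, 0.87, 0.031]
contact_force: [0.3, 0.2, -0.3]
grip_width: 0.0583
```

```bash
python3 -c "
from h import *
print(r.hand_in())"
```

```text
the job is handed in; nothing more can be done
None
```

I handed the job in at 55 s. Both plates that lay on the step now hang from the rail on S-hooks of their own, and the housing sits home on its pegs. The third hook was never moved. No verdict was reported.

The housing was knocked about 41 mm aside while I was hanging the plates. I found it again and picked it up from its new place.

The last checks, using both cameras:

| Check | Reading | Needed |
|---|---|---|
| Housing grip centre | (.499, −.133 and −.136, one per camera) against peg midpoint (.499, −.135) | within 4 mm |
| Housing height | grip top .124 and .1237 (nominal .125) | underside 12–18 mm above the base origin |
| Housing turn and tilt | about −15° to match the base, flange slope under 0.006 | 0.1 rad and 0.04 rad |
| Hook tops | within 3.5 mm of the bar axis, over the bar | within 12 mm |
| Plates | leaning less than 0.07 rad, nothing moving between the last frames | 0.3 rad, still |
| Bystanders | no visible shift | within 30 mm |

- **Disagreement:** the two cameras differ by about 2–3 mm in y, roughly the stated calibration error.
- **Failed measurement:** the rectangle fitted to the flange came out too long (170 mm, against 120) because other points got into it. I judged the housing's position by its grip block instead.
- **Plate angle:** one plate hangs turned about 20° around the vertical on its hook, which the rules do not limit.
- **Joint limit:** joint 3 reached 1.43 against its limit of 1.46 as I backed off the housing.

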